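# Refill the flux jar crate under the bench magnifier

## Task

Swing the magnifier aside until its lens is well clear of the grey divided crate, and leave it there while you take the empty blue-capped jar out of the crate, stand it on the round black mat, and stand every red-capped flux jar upright on the crate's floor, one jar to a cell. Then swing the magnifier back so that its lens is over the middle of the crate, ready for inspection, and let go. Leave the other things on the bench where they lie.

Things in the scene. Friction and masses are not known exactly. Their poses are not given: they have to be found in the camera images.
- crate: Grey plastic divided crate fixed to the bench, 161 mm (its x) by 239 mm (its y), outer height 40 mm, walls and dividers 5 mm thick. 2 by 3 cells, each 73 mm square, at 78 mm centres. Floor 5 mm above the bench. Origin: centre of its underside, on the bench; its yaw varies by 0.2 rad either way.
- magnifier (a joint): Swing angle of the magnifier arm about its upright post, rad. Near 0 the lens is over the middle of the crate; larger values swing it clockwise seen from above, away from the crate towards the robot's left (+y); stops at -0.4 and 1.7. The joint is stiff (about 0.35 N m friction, 3 N at the handle, a little more when moved fast) and stays where it is left.
- lens (a point): Centre of the round magnifying lens (black rim, 122 mm across, 18 mm thick, centre 225 mm above the bench, 217 mm from the pivot).
- handle (a point): Top of the orange upright handle of the magnifier: a round pin 22 mm in diameter, standing free from 233 to 295 mm above the bench on the white arm (22 mm wide), 145 mm from the pivot and 72 mm from the lens centre. Origin: centre of its top face. It can be pinched from above and turns in the grip.
- pivot (a point): Point on the upright axis that the magnifier arm swings about (295 mm above the bench). The post is 22 mm in diameter, 258 mm tall, on a round foot 100 mm across and 18 mm high, fixed to the bench; a black hub 40 mm across tops it to 255 mm.
- cell0 (a point): Centre of the floor of one cell of the crate (5 mm above the bench); near row (crate -x side), at the -y end.
- cell1 (a point): Centre of the floor of one cell of the crate (5 mm above the bench); near row (crate -x side), in the middle.
- cell2 (a point): Centre of the floor of one cell of the crate (5 mm above the bench); near row (crate -x side), at the +y end.
- cell3 (a point): Centre of the floor of one cell of the crate (5 mm above the bench); far row (crate +x side), at the -y end.
- cell4 (a point): Centre of the floor of one cell of the crate (5 mm above the bench); far row (crate +x side), in the middle.
- cell5 (a point): Centre of the floor of one cell of the crate (5 mm above the bench); far row (crate +x side), at the +y end.
- jar0: Flux jar to load: white cylinder with yellow band and red cap, 52 mm in diameter over its whole height, 80 mm tall, about 0.2 kg, low centre of mass, standing upright on the bench. Origin: centre of its underside, z up. May be absent.
- jar1: Flux jar to load: white cylinder with yellow band and red cap, 52 mm in diameter over its whole height, 80 mm tall, about 0.2 kg, low centre of mass, standing upright on the bench. Origin: centre of its underside, z up. May be absent.
- jar2: Flux jar to load: white cylinder with yellow band and red cap, 52 mm in diameter over its whole height, 80 mm tall, about 0.2 kg, low centre of mass, standing upright on the bench. Origin: centre of its underside, z up. May be absent.
- jar3: Flux jar to load: white cylinder with yellow band and red cap, 52 mm in diameter over its whole height, 80 mm tall, about 0.2 kg, low centre of mass, standing upright on the bench. Origin: centre of its underside, z up. May be absent.
- jar4: Flux jar to load: white cylinder with yellow band and red cap, 52 mm in diameter over its whole height, 80 mm tall, about 0.2 kg, low centre of mass, standing upright on the bench. Origin: centre of its underside, z up. May be absent.
- jar5: Flux jar to load: white cylinder with yellow band and red cap, 52 mm in diameter over its whole height, 80 mm tall, about 0.2 kg, low centre of mass, standing upright on the bench. Origin: centre of its underside, z up. May be absent.
- stored0: Empty jar that starts in a cell of the crate: same size as the others (52 mm diameter, 80 mm tall), 0.2 kg, but with a blue cap. Origin: centre of its underside. One of the two is absent.
- stored1: Empty jar that starts in a cell of the crate: same size as the others (52 mm diameter, 80 mm tall), 0.2 kg, but with a blue cap. Origin: centre of its underside. One of the two is absent.
- mat: Round black rubber mat, 90 mm across, 4 mm thick, fixed to the bench beyond the crate. Origin: centre of its underside, on the bench.
- multimeter: Bystander, not to be disturbed: yellow and grey multimeter lying flat, 180 x 90 x 45 mm. Origin at its underside.
- spool: Bystander, not to be disturbed: white reel of solder, 64 mm in diameter, 46 mm tall. Origin at its underside.
- board0: Bystander, not to be disturbed: green circuit board, 110 x 85 mm, up to 28 mm high. Origin at its underside.
- screwdriver: Bystander, not to be disturbed: screwdriver lying flat. Origin at its underside.
There are look-alikes about, which are no part of the job. Of the things that look like the mat, take the one that is farthest from the robot's base at the start.

How it is judged (in metres and radians):
On the way, in this order (a step that is already met when the one before it is completed fails the run):
1. the magnifier has been swung aside: lens centre more than 170 mm (seen from above) from the crate's centre (horizontal distance between lens and crate above 0.17 m), for 0.2 s.
2. with the magnifier still aside, the blue-capped jar stands on the mat and every red-capped jar upright in a cell of the crate, at rest (horizontal distance between lens and crate above 0.17 m and (horizontal distance between jar0 and cell0 below 0.02 m or horizontal distance between jar0 and cell1 below 0.02 m or horizontal distance between jar0 and cell2 below 0.02 m or horizontal distance between jar0 and cell3 below 0.02 m or horizontal distance between jar0 and cell4 below 0.02 m or horizontal distance between jar0 and cell5 below 0.02 m) and z of each of jar0, jar1, jar2, jar3, jar4, jar5 in the frame of crate below 0.015 m and angle between each of jar0, jar1, jar2, jar3, jar4, jar5, stored0, stored1's own z axis and vertical below 0.2 rad and (horizontal distance between jar1 and cell0 below 0.02 m or horizontal distance between jar1 and cell1 below 0.02 m or horizontal distance between jar1 and cell2 below 0.02 m or horizontal distance between jar1 and cell3 below 0.02 m or horizontal distance between jar1 and cell4 below 0.02 m or horizontal distance between jar1 and cell5 below 0.02 m) and (horizontal distance between jar2 and cell0 below 0.02 m or horizontal distance between jar2 and cell1 below 0.02 m or horizontal distance between jar2 and cell2 below 0.02 m or horizontal distance between jar2 and cell3 below 0.02 m or horizontal distance between jar2 and cell4 below 0.02 m or horizontal distance between jar2 and cell5 below 0.02 m) and (horizontal distance between jar3 and cell0 below 0.02 m or horizontal distance between jar3 and cell1 below 0.02 m or horizontal distance between jar3 and cell2 below 0.02 m or horizontal distance between jar3 and cell3 below 0.02 m or horizontal distance between jar3 and cell4 below 0.02 m or horizontal distance between jar3 and cell5 below 0.02 m) and (horizontal distance between jar4 and cell0 below 0.02 m or horizontal distance between jar4 and cell1 below 0.02 m or horizontal distance between jar4 and cell2 below 0.02 m or horizontal distance between jar4 and cell3 below 0.02 m or horizontal distance between jar4 and cell4 below 0.02 m or horizontal distance between jar4 and cell5 below 0.02 m) and (horizontal distance between jar5 and cell0 below 0.02 m or horizontal distance between jar5 and cell1 below 0.02 m or horizontal distance between jar5 and cell2 below 0.02 m or horizontal distance between jar5 and cell3 below 0.02 m or horizontal distance between jar5 and cell4 below 0.02 m or horizontal distance between jar5 and cell5 below 0.02 m) and horizontal distance between each of stored0, stored1 and mat below 0.03 m and z of each of stored0, stored1 in the frame of mat below 0.012 m and linear speed of each of jar0, jar1, jar2, jar3, jar4, jar5 below 0.03 m/s), for 0.2 s.
3. the magnifier is back: lens centre within 50 mm (seen from above) of the crate's centre (horizontal distance between lens and crate below 0.05 m), for 0.2 s.
At the end, for the whole second after the job is handed in: Every red-capped jar stands upright (within 0.2 rad) on the floor of a crate cell (within 20 mm of its centre, under 15 mm up); the blue-capped jar stands upright on the mat within 30 mm of its centre; the lens centre is within 50 mm of the crate's centre from above, and still ((horizontal distance between jar0 and cell0 below 0.02 m or horizontal distance between jar0 and cell1 below 0.02 m or horizontal distance between jar0 and cell2 below 0.02 m or horizontal distance between jar0 and cell3 below 0.02 m or horizontal distance between jar0 and cell4 below 0.02 m or horizontal distance between jar0 and cell5 below 0.02 m) and z of each of jar0, jar1, jar2, jar3, jar4, jar5 in the frame of crate below 0.015 m and angle between each of jar0, jar1, jar2, jar3, jar4, jar5, stored0, stored1's own z axis and vertical below 0.2 rad and (horizontal distance between jar1 and cell0 below 0.02 m or horizontal distance between jar1 and cell1 below 0.02 m or horizontal distance between jar1 and cell2 below 0.02 m or horizontal distance between jar1 and cell3 below 0.02 m or horizontal distance between jar1 and cell4 below 0.02 m or horizontal distance between jar1 and cell5 below 0.02 m) and (horizontal distance between jar2 and cell0 below 0.02 m or horizontal distance between jar2 and cell1 below 0.02 m or horizontal distance between jar2 and cell2 below 0.02 m or horizontal distance between jar2 and cell3 below 0.02 m or horizontal distance between jar2 and cell4 below 0.02 m or horizontal distance between jar2 and cell5 below 0.02 m) and (horizontal distance between jar3 and cell0 below 0.02 m or horizontal distance between jar3 and cell1 below 0.02 m or horizontal distance between jar3 and cell2 below 0.02 m or horizontal distance between jar3 and cell3 below 0.02 m or horizontal distance between jar3 and cell4 below 0.02 m or horizontal distance between jar3 and cell5 below 0.02 m) and (horizontal distance between jar4 and cell0 below 0.02 m or horizontal distance between jar4 and cell1 below 0.02 m or horizontal distance between jar4 and cell2 below 0.02 m or horizontal distance between jar4 and cell3 below 0.02 m or horizontal distance between jar4 and cell4 below 0.02 m or horizontal distance between jar4 and cell5 below 0.02 m) and (horizontal distance between jar5 and cell0 below 0.02 m or horizontal distance between jar5 and cell1 below 0.02 m or horizontal distance between jar5 and cell2 below 0.02 m or horizontal distance between jar5 and cell3 below 0.02 m or horizontal distance between jar5 and cell4 below 0.02 m or horizontal distance between jar5 and cell5 below 0.02 m) and horizontal distance between each of stored0, stored1 and mat below 0.03 m and z of each of stored0, stored1 in the frame of mat below 0.012 m and horizontal distance between lens and crate below 0.05 m and velocity of joint magnifier between -0.05 and 0.05 rad/s); the robot touches nothing.
It fails at once if the multimeter, solder reel, circuit board or screwdriver is moved by more than 50 mm (distance of any of multimeter, spool, board0, screwdriver from where it was at the start of the episode above 0.05 m).
Of jar0, jar1, jar2, jar3, jar4, jar5 only 4 to 6 are there at a start; the rules pass over those that are not, and their reading is None.
Of stored0, stored1 only 1 to 1 are there at a start; the rules pass over those that are not, and their reading is None.
At some moment in a run one of jar0, jar1, jar2, jar3, jar4, jar5 may be knocked a few centimetres aside while the robot is not near it.
It also fails if it takes over 208 s, if anything falls off the work surface, if the arm or the gripper's body presses on something with over 40 N, if the wrist force passes 120 N, or if a joint passes its speed limit or range.

## Robot

A 6-joint arm with a two-finger parallel gripper is mounted at the origin on the work surface. World frame = base frame: x ahead of the robot, y to its left, z up, the work surface at z = 0. Lengths are in m, angles in degrees, forces in N, time in s.
With the tool pointing down it reaches from about 0.4 to 0.825 m from the base axis. Payload 7 kg.
Tool frame: the origin (TCP) lies at the very end of the fingers, on their centre line; the grasp point (between the pads) lies 19 mm behind it; x points along the fingers, y is the direction in which the jaws open and shut, and the axes are right-handed (so a half turn about x gives the same grasp; the last joint's range is limited). The gripper opens to 88 mm and grips with 3 to 60 N. Pads are 19 mm wide; open, the fingers measure 130 mm over their backs; the gripper's body (78 mm by 193 mm) begins 47 mm behind the grasp point.
Start: joints at [-58.608, 20.546, 0.682, 0, -70.136, -16.507], TCP at [0.173, -0.652, 0.227] pointing down, gripper open.
Joint ranges: [-176.03, 176.03], [-82.01, 121.73], [-58.28, 71.71], [-173.87, 95.51], [-174.79, -0.11], [-173.66, 173.66]. Speed limits (degrees/s): [136.94, 136.94, 172.46, 180, 180, 180].

## Interface

Orientations are given as [roll, pitch, yaw] about the fixed x, y, z axes, in that order (R = Rz(yaw) Ry(pitch) Rx(roll)).
In Python, from plant import monitor, eyes, ticket gives the robot as it stands. The module is installed in compiled form; this text tells all that it offers.
- The arm moves only by the shell command python3 -m crank 'ROWS'. ROWS is JSON, a list of rows, each an object with "linear": the shift along the world's x, y, z in units of 60 mm (1.0 is 60 mm), a list of three; "rot": the turn, a rotation vector about the world's x, y, z in units of 5 degrees (1.0 is 5 degrees), a list of three; "hand": the opening, from 0 (shut) to 1 (fully open). In form: [{"linear": [tx, ty, tz], "rot": [ax, ay, az], "hand": hand}, ...]. A call has 1 to 20 rows; each row shifts and turns the pose as measured when the row begins; what a row does not reach is not made up. A row lasts 1/8 s, in which the tool goes at most 62.5 mm and 10.7 degrees, less where a joint would pass 70% of its speed; a pose out of reach is approached as far as the arm can. A call is refused whole if a number of a shift passes 1 or a number of a turn 1, either way. A call with a gripper value outside its range is refused whole. The fingers move at their own pace and stop on an object; the grip force is fixed at half the most. Time passes only in rows, so rows that do not move let the fingers close. It gives the time, the measured TCP pose, the force and the opening at its end, in the units of the state.
- monitor.get_obs(): the state, without advancing time (a new reading comes with each control period).
- eyes.snapshot(name): name is "side" or "top"; returns a dict with "image" (480x640x3 uint8, red, green, blue), "depth" (480x640 float32, m along the optical axis (not along the pixel's ray), 0 where there is no reading), "K" (3x3 intrinsics, pixels), "camera_from_world" (4x4, takes a point from world to camera coordinates). Camera axes: x right, y up, looking along -z (the intrinsics and any distortion apply to the point x, -y, -z); pixel columns grow to the right and rows downward; lengths in m; the calibration is good to about 2 mm. A picture is of the moment at which its call begins.
- ticket.close_job(): hands the job in, once; it reports no verdict.
The state is a dict: "clock": time; "joint_pos": joint angles; "qvel": joint speeds; "tau": joint torques, N m; "tool_pos": TCP position; "orientation": TCP orientation; "force": force on the tool from outside, world axes, zero at the start; "moment": the same for the moment, N m; "opening": finger opening in m.
Only numpy, scipy, OpenCV 4.12 (cv2) and the standard library are available. Lean on these libraries where they do the work, as an engineer would, in place of code of your own. Each camera call takes 0.05 s, during which the arm holds its last target.

## Working session

There is one attempt and no reset: what is moved stays moved. The work goes in short steps, Python scripts to look and compute and a shell command to move; the robot and the scene stay as the last step left them, time stands still between calls to the robot, and variables do not carry over. Pictures are saved under pics/ and viewed, and the job is handed in when it is done.

```bash
mkdir -p pics; cat > h.py <<'E'
import numpy as np, cv2
from plant import monitor, eyes, ticket
def snap(n):
    s=eyes.snapshot(n); return s
def save(s,name): cv2.imwrite('pics/'+name,cv2.cvtColor(s['image'],cv2.COLOR_RGB2BGR))
def cloud(s):
    K=s['K'];d=s['depth'];v,u=np.mgrid[0:480,0:640]
    x=(u-K[0,2])/K[0,0]*d;y=(v-K[1,2])/K[1,1]*d
    P=np.stack([x,-y,-d,np.ones_like(d)],-1)
    W=P@np.linalg.inv(s['camera_from_world']).T
    W=W[...,:3].copy(); W[d==0]=np.nan
    return W
def obs():
    o=monitor.get_obs()
    print({k:np.round(o[k],3).tolist() for k in ('clock','tool_pos','orientation','joint_pos','force','opening')})
E
python3 - <<'E'
from h import *
obs()
for n in('top','side'):
    s=snap(n);save(s,n+'0.png');W=cloud(s);np.save(n+'0.npy',W);print(n,s['K'].tolist(),np.linalg.inv(s['camera_from_world'])[:3].round(3).tolist(), s.keys())
E
```

```text
{'clock': 0.0, 'tool_pos': [0.173, -0.652, 0.226], 'orientation': [95.261, 89.908, 110.141], 'joint_pos': [-58.608, 20.59, 0.635, -0.019, -70.135, -16.505], 'force': [0.342, 0.574, 0.666], 'opening': 0.087}
top [[494.5953263277653, 0.0, 315.88108372044485], [0.0, 494.5953263277653, 245.0668452339712], [0.0, 0.0, 1.0]] [[-0.026, 0.995, -0.095, 0.394], [-1.0, -0.027, -0.005, -0.008], [-0.007, 0.095, 0.995, 1.26]] dict_keys(['image', 'depth', 'K', 'camera_from_world'])
side [[545.499805324869, 0.0, 319.39135296804136], [0.0, 545.499805324869, 246.05257006952937], [0.0, 0.0, 1.0]] [[-0.862, 0.317, -0.395, 0.043], [-0.506, -0.512, 0.694, 0.826], [0.017, 0.798, 0.602, 0.94]] dict_keys(['image', 'depth', 'K', 'camera_from_world'])
```

View pics/top0.png

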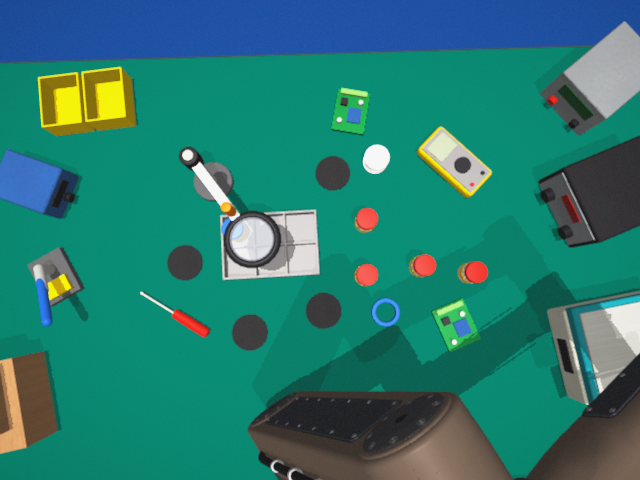

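View pics/side0.png

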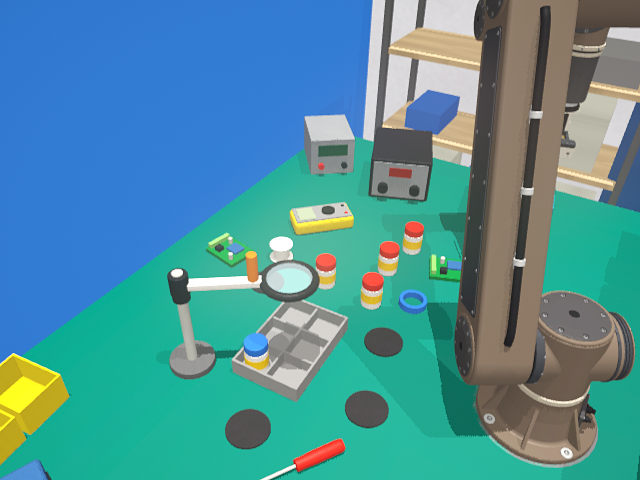

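Top view: red-capped jars are at (367,220), (367,275), (425,265) and (476,272). The blue-capped jar is under the lens near (236,230), and the crate spans (222–319, 210–278). The black discs that could be the mat are at (333,173), (185,262), (250,332) and (323,310). The magnifier foot at (213,182) is grey and the ring at (386,312) is blue. The disc at (333,173) looks farthest from the base, so I'll measure all of them.

```bash
cat >> h.py <<'E'
def blobs(s,W,kind,minpix=40):
    hsv=cv2.cvtColor(s['image'],cv2.COLOR_RGB2HSV);H,S,V=[hsv[...,i].astype(int) for i in range(3)];Z=W[...,2]
    m={'red':((H<8)|(H>172))&(S>150)&(V>90)&(Z>.06)&(Z<.2),
       'blue':(H>100)&(H<125)&(S>150)&(Z>.06)&(Z<.13),
       'black':(V<75)&(S<90)&(Z<.02)&(Z>-.02),
       'orange':(H>=8)&(H<22)&(S>150)&(Z>.2)&(Z<.33),
       'grey':(S<40)&(Z>.028)&(Z<.05)}[kind]
    n,l,st,c=cv2.connectedComponentsWithStats(m.astype(np.uint8))
    out=[]
    for i in range(1,n):
        if st[i,4]>=minpix: out.append((l==i,c[i],st[i,4]))
    return out
def circ(xy):  # min enclosing circle of the points
    (a,b),r=cv2.minEnclosingCircle(xy.astype(np.float32)); return np.array([a,b]),r
E
python3 - <<'E'
from h import *
for n in('top','side'):
    s=snap(n);W=cloud(s);print(n)
    for k in('red','blue','black','orange'):
        for m,c,a in blobs(s,W,k):
            P=W[m];zt=np.nanpercentile(P[:,2],95)
            if k!='black': P=P[P[:,2]>zt-.008]
            cc,r=circ(P[:,:2]); print(k,c.round().tolist(),int(a),'circ',cc.round(4).tolist(),round(r,4),'mean',P.mean(0).round(4).tolist(),'dist',np.hypot(*cc).round(3))
    for m,c,a in blobs(s,W,'grey',150):
        P=W[m]; print('grey',c.round().tolist(),int(a),cv2.minAreaRect(P[:,:2].astype(np.float32)),P.mean(0).round(3).tolist())
E
```

```text
top
red [573.0, 207.0] 55 circ [0.5747, -0.6044] 0.0343 mean [0.5752, -0.6039, 0.1161] dist 0.834
red [367.0, 218.0] 345 circ [0.5673, -0.1264] 0.0258 mean [0.5671, -0.1266, 0.0805] dist 0.581
red [424.0, 265.0] 365 circ [0.4519, -0.2598] 0.0257 mean [0.4514, -0.2598, 0.0809] dist 0.521
red [476.0, 272.0] 369 circ [0.4315, -0.3808] 0.026 mean [0.4317, -0.381, 0.081] dist 0.576
red [366.0, 275.0] 350 circ [0.4323, -0.1215] 0.0256 mean [0.4323, -0.1213, 0.0808] dist 0.449
blue [29.0, 181.0] 2854 circ [0.6788, 0.6973] 0.0909 mean [0.6798, 0.691, 0.0896] dist 0.973
blue [225.0, 224.0] 56 circ [0.5576, 0.2118] 0.0183 mean [0.5614, 0.2139, 0.0845] dist 0.596
blue [42.0, 291.0] 200 circ [0.3946, 0.6238] 0.0225 mean [0.3979, 0.6248, 0.1243] dist 0.738
black [332.0, 173.0] 876 circ [0.7004, -0.0506] 0.0444 mean [0.6997, -0.0501, 0.0044] dist 0.702
black [185.0, 262.0] 922 circ [0.4782, 0.3334] 0.0442 mean [0.4784, 0.3328, 0.0042] dist 0.583
black [70.0, 276.0] 165 circ [0.4512, 0.6564] 0.073 mean [0.4501, 0.6228, 0.0074] dist 0.796
black [323.0, 310.0] 953 circ [0.3482, -0.0168] 0.044 mean [0
[... 2161 characters left out ...]
(0.10781410336494446, 0.026189379394054413), 32.552825927734375) [0.819, -0.652, 0.04]
grey [398.0, 190.0] 324 ((0.5705944895744324, -0.5958045721054077), (0.18415024876594543, 0.03851448372006416), 20.328874588012695) [0.571, -0.6, 0.04]
grey [321.0, 212.0] 707 ((0.7132716774940491, -0.3578053414821625), (0.16600388288497925, 0.08725357055664062), 48.90357208251953) [0.712, -0.354, 0.043]
grey [281.0, 245.0] 288 ((0.7232645750045776, -0.15716782212257385), (0.061611246317625046, 0.06632837653160095), 45.7692756652832) [0.722, -0.155, 0.043]
grey [293.0, 345.0] 1761 ((0.5129137635231018, 0.11534814536571503), (0.16435831785202026, 0.2452341765165329), 2.007089853286743) [0.503, 0.126, 0.035]
```

```bash
python3 - <<'E'
import cv2
a=cv2.imread('pics/top0.png')[130:350,150:500]; cv2.imwrite('pics/crop0.png',cv2.resize(a,None,fx=2.2,fy=2.2,interpolation=cv2.INTER_CUBIC))
E
```

```text
(no output)
```

View pics/crop0.png

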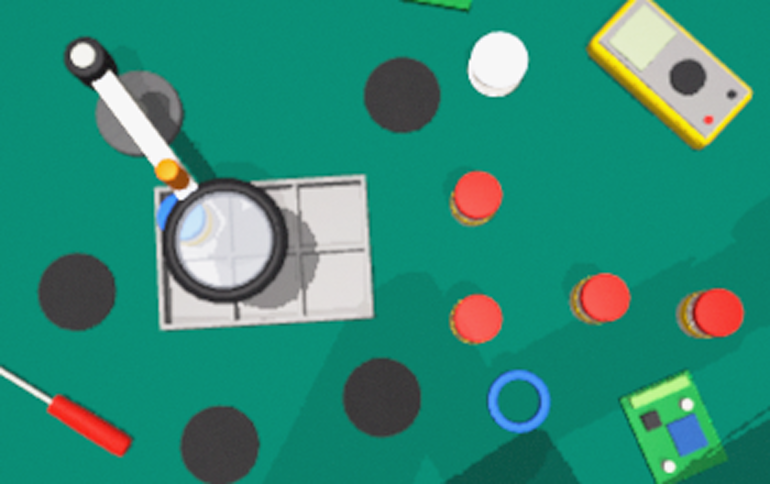

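The mat is the disc at (333,173), world (0.700, −0.050), 0.702 m from the base; the other three are at 0.58 m or less. The crop confirms it is a plain black disc beyond the crate. The crate is centred at (0.515, 0.114) with a yaw of about +2°. Next I'll find the pivot and lens.

```bash
python3 - <<'E'
from h import *
s=snap('top');W=cloud(s);Z=W[...,2]
V=s['image'].max(2)
m=np.zeros(Z.shape,bool);m[140:175,170:205]=1
for lo,hi in((.235,.252),(.252,.262),(.262,.29),(.29,.31)):
    k=m&(Z>lo)&(Z<hi)
    if k.sum()>5: P=W[k];print(lo,k.sum(),P.mean(0).round(4),circ(P[:,:2]))
k=np.zeros(Z.shape,bool);k[205:275,215:290]=1
k&=(V<70)&(Z>.205)&(Z<.25);P=W[k];print('lens',k.sum(),P.mean(0).round(4),circ(P[:,:2]))
L=circ(P[:,:2])[0];h=np.array([.5663,.1728]);
d=(h-L)/np.linalg.norm(h-L);print(np.linalg.norm(h-L),'pivot est',L+d*.217,h+d*.145)
s2=snap('side');W2=cloud(s2);k=(W2[...,2]>.19)&(W2[...,2]<.31)&(W2[...,0]>.5)&(W2[...,0]<.8)&(W2[...,1]>.2)&(W2[...,1]<.4)&(s2['image'].max(2)<90);P=W2[k];print(k.sum(),P.mean(0),circ(P[:,:2]))
E
```

```text
0.235 81 [0.6717 0.2478 0.2427] (array([0.67311037, 0.25036448]), 0.029939474537968636)
0.252 264 [0.6825 0.2578 0.2561] (array([0.68297029, 0.25860396]), 0.019948255270719528)
lens 534 [0.5041 0.1246 0.2326] (array([0.50894421, 0.13080178]), 0.0601423941552639)
0.07108823089499719 pivot est [0.68402531 0.25900322] [0.68328968 0.25846455]
514 [0.67214722 0.269927   0.23002714] (array([0.67979366, 0.2623404 ]), 0.021151453256607056)
```

```bash
cat >> h.py <<'E'
from scipy.spatial.transform import Rotation as Ro
def jaw():
    o=monitor.get_obs();R=Ro.from_euler('xyz',o['orientation'],degrees=True).as_matrix()
    y=R[:,1];print('jaw deg',np.degrees(np.arctan2(y[1],y[0])).round(1),'finger axis',R[:,0].round(3).tolist(),'j',np.round(o['joint_pos'],1).tolist())
    return R
def plan(t):
    o=monitor.get_obs();d=np.array(t)-o['tool_pos'];print('pos',np.round(o['tool_pos'],4).tolist(),'delta mm',(d*1000).round(1).tolist(),'units',(d/.06).round(2).tolist(),'op',round(float(o['opening']),4),'F',np.round(o['force'],1).tolist(),'t',o['clock'])
E
python3 - <<'E'
from h import *
jaw();plan([.566,.173,.38])
E
```

```text
jaw deg 104.9 finger axis [-0.0, 0.001, -1.0] j [-58.6, 20.6, 0.7, -0.0, -70.1, -16.5]
pos [0.1733, -0.6522, 0.2262] delta mm [392.7, 825.2, 153.8] units [6.54, 13.75, 2.56] op 0.0874 F [0.5, -0.1, -0.2] t 0.3
```

```bash
python3 -m crank '[{"linear":[0,0,0.5],"rot":[0,0,0],"hand":1},{"linear":[0,0.5,1],"rot":[0,0,0],"hand":1},{"linear":[0.3,0.7,1],"rot":[0,0,0],"hand":1},{"linear":[0.4,0.9,0],"rot":[0,0,0],"hand":1},{"linear":[0.4,0.9,0],"rot":[0,0,0],"hand":1}]'; python3 - <<'E'
from h import *
jaw();plan([.566,.173,.38])
E
```

```text
clock: 0.92
tool_pos: [0.2361, -0.4773, 0.3653]
orientation: [95.6, 89.7, 110.2]
force: [1.8, 1.1, 0.2]
opening: 0.0877
jaw deg 104.6 finger axis [-0.002, 0.005, -1.0] j [-42.7, 3.7, -3.1, -0.2, -83.4, -32.7]
pos [0.2361, -0.4773, 0.3653] delta mm [329.9, 650.3, 14.7] units [5.5, 10.84, 0.24] op 0.0877 F [1.8, 1.1, 0.2] t 0.925
```

```bash
python3 -m crank '[{"linear":[0.5,0.95,0.1],"rot":[0,0,-1],"hand":1},{"linear":[0.5,0.95,0.1],"rot":[0,0,-1],"hand":1},{"linear":[0.5,0.95,0],"rot":[0,0,-1],"hand":1},{"linear":[0.5,0.95,0],"rot":[0,0,-1],"hand":1},{"linear":[0.5,0.95,0],"rot":[0,0,0],"hand":1},{"linear":[0.5,0.95,0],"rot":[0,0,0],"hand":1},{"linear":[0.5,0.95,0],"rot":[0,0,0],"hand":1},{"linear":[0.5,0.95,0],"rot":[0,0,0],"hand":1},{"linear":[0.5,0.95,0],"rot":[0,0,0],"hand":1},{"linear":[0.5,0.95,0],"rot":[0,0,0],"hand":1},{"linear":[0,0,0],"rot":[0,0,0],"hand":1},{"linear":[0,0,0],"rot":[0,0,0],"hand":1}]'; python3 - <<'E'
from h import *
jaw();plan([.565,.174,.25])
E
```

```text
clock: 2.42
tool_pos: [0.5232, 0.082, 0.3793]
orientation: [33.3, 89.4, 27.5]
force: [-0.1, -0.3, 0.2]
opening: 0.0876
jaw deg 84.2 finger axis [0.009, 0.005, -1.0] j [30.2, 2.7, -2.6, 0.0, -84.1, -126.0]
pos [0.5232, 0.082, 0.3793] delta mm [41.8, 92.0, -129.3] units [0.7, 1.53, -2.16] op 0.0876 F [-0.1, -0.3, 0.2] t 2.425
```

```bash
python3 -m crank '[{"linear":[0.35,0.8,0],"rot":[0,0,0],"hand":1},{"linear":[0.35,0.73,0],"rot":[0,0,0],"hand":1},{"linear":[0,0,0],"rot":[0,0,0],"hand":1}]'; python3 - <<'E'
from h import *
plan([.565,.174,.25])
s=snap('top');save(s,'t1.png')
s=snap('side');save(s,'s1.png')
E
```

```text
clock: 2.8
tool_pos: [0.5654, 0.1726, 0.3809]
orientation: [33.8, 89.3, 27.7]
force: [-1.0, -1.1, -0.5]
opening: 0.0878
pos [0.5654, 0.1726, 0.3809] delta mm [-0.4, 1.4, -130.9] units [-0.01, 0.02, -2.18] op 0.0878 F [-1.0, -1.1, -0.5] t 2.8
```

View pics/s1.png

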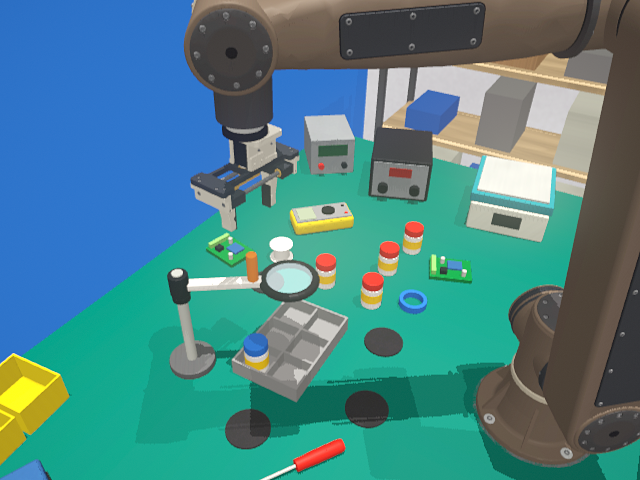

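View pics/t1.png

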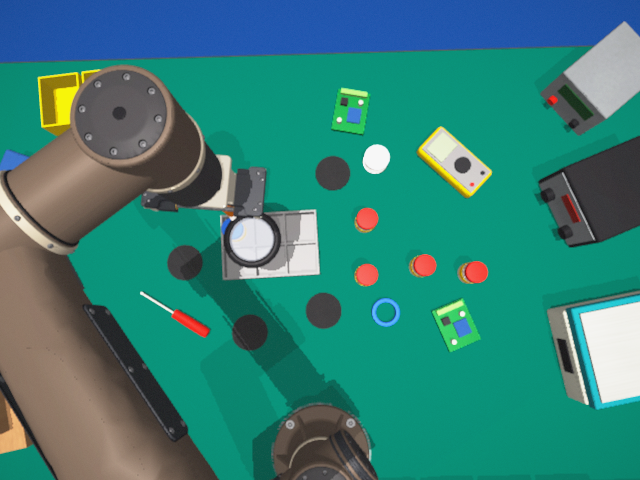

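Four red-capped jars in all: the area hidden at the start is now clear in both views. Gripper is above the orange handle, so I descend and pinch.

```bash
python3 -m crank '[{"linear":[0,0.02,-0.7],"rot":[0,0,0],"hand":1},{"linear":[0,0,-0.7],"rot":[0,0,0],"hand":1},{"linear":[0,0,-0.5],"rot":[0,0,0],"hand":1},{"linear":[0,0,-0.25],"rot":[0,0,0],"hand":1},{"linear":[0,0,0],"rot":[0,0,0],"hand":0.2},{"linear":[0,0,0],"rot":[0,0,0],"hand":0.1},{"linear":[0,0,0],"rot":[0,0,0],"hand":0.1},{"linear":[0,0,0],"rot":[0,0,0],"hand":0.1},{"linear":[0,0,0],"rot":[0,0,0],"hand":0.1},{"linear":[0,0,0],"rot":[0,0,0],"hand":0.1}]'; python3 - <<'E'
from h import *
plan([.565,.174,.25]);jaw()
p=np.array([.683,.2586])
for a in range(216,130,-8):
    print(a,(p+.145*np.array([np.cos(np.radians(a)),np.sin(np.radians(a))])).round(4))
E
```

```text
clock: 4.15
tool_pos: [0.5666, 0.1669, 0.2595]
orientation: [35.4, 88.1, 28.9]
force: [6.3, 7.9, -3.5]
opening: 0.0333
pos [0.5666, 0.1669, 0.2595] delta mm [-1.6, 7.1, -9.5] units [-0.03, 0.12, -0.16] op 0.0333 F [6.3, 7.9, -3.5] t 4.15
jaw deg 83.5 finger axis [0.029, 0.016, -0.999] j [35.5, 10.4, -9.0, 0.2, -68.7, -132.1]
216 [0.5657 0.1734]
208 [0.555  0.1905]
200 [0.5467 0.209 ]
192 [0.5412 0.2285]
184 [0.5384 0.2485]
176 [0.5384 0.2687]
168 [0.5412 0.2887]
160 [0.5467 0.3082]
152 [0.555  0.3267]
144 [0.5657 0.3438]
136 [0.5787 0.3593]
```

```bash
python3 -m crank '[{"linear":[0,0,0],"rot":[0,0,0],"hand":0.1},{"linear":[0,0,0],"rot":[0,0,0],"hand":0.1}]'; python3 - <<'E'
from h import *
plan([.565,.174,.25]);jaw()
s=snap('side');save(s,'s2.png')
cv2.imwrite('pics/s2c.png',cv2.resize(cv2.imread('pics/s2.png')[150:350,130:380],None,fx=3,fy=3))
E
```

```text
clock: 4.4
tool_pos: [0.5687, 0.1696, 0.2598]
orientation: [37.1, 87.8, 30.7]
force: [-0.0, -2.1, 0.2]
opening: 0.0215
pos [0.5687, 0.1696, 0.2598] delta mm [-3.7, 4.4, -9.8] units [-0.06, 0.07, -0.16] op 0.0215 F [-0.0, -2.1, 0.2] t 4.4
jaw deg 83.6 finger axis [0.033, 0.02, -0.999] j [35.6, 10.4, -8.9, 0.2, -68.5, -132.1]
```

View pics/s2c.png

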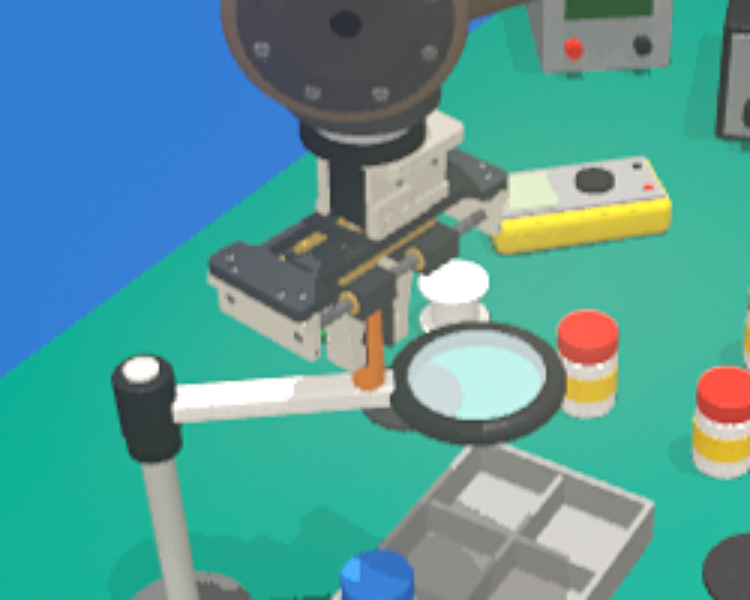

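Handle is pinched: opening 21.5 mm and the orange pin is between the fingers. Now I swing along the arc.

```bash
python3 -m crank '[{"linear":[-0.18,0.29,0],"rot":[-0.1,0.2,0],"hand":0.1},{"linear":[-0.14,0.31,0],"rot":[-0.1,0.2,0],"hand":0.1},{"linear":[-0.09,0.33,0],"rot":[0,0,0],"hand":0.1},{"linear":[-0.05,0.33,0],"rot":[0,0,0],"hand":0.1}]'; python3 - <<'E'
from h import *
plan([.5384,.2485,.2598]);jaw()
o=monitor.get_obs();d=np.array(o['tool_pos'])[:2]-[.683,.2586];print(np.degrees(np.arctan2(d[1],d[0]))%360,np.hypot(*d))
E
```

```text
clock: 4.95
tool_pos: [0.5357, 0.2356, 0.2595]
orientation: [-125.4, 88.8, -132.3]
force: [-5.5, -9.2, 3.7]
opening: 0.0216
pos [0.5357, 0.2356, 0.2595] delta mm [2.7, 12.9, 0.3] units [0.04, 0.22, 0.0] op 0.0216 F [-5.5, -9.2, 3.7] t 4.95
jaw deg 83.1 finger axis [-0.015, -0.016, -1.0] j [42.9, 11.7, -7.2, 0.1, -72.3, -139.9]
188.88481008578526 0.1490584938009114
```

```bash
python3 -m crank '[{"linear":[0.03,0.37,0],"rot":[0,0,0],"hand":0.1},{"linear":[0.05,0.36,0],"rot":[0,0,0],"hand":0.1},{"linear":[0.08,0.35,0],"rot":[0,0,0],"hand":0.1},{"linear":[0.12,0.33,0],"rot":[0,0,0],"hand":0.1}]'; python3 - <<'E'
from h import *
plan([.5670,.345,.2598]);jaw()
o=monitor.get_obs();d=np.array(o['tool_pos'])[:2]-[.683,.2586];print(np.degrees(np.arctan2(d[1],d[0]))%360,np.hypot(*d))
E
```

```text
clock: 5.45
tool_pos: [0.5406, 0.3124, 0.2591]
orientation: [-132.1, 87.2, -139.3]
force: [-7.7, -4.5, 4.9]
opening: 0.0214
pos [0.5406, 0.3124, 0.2591] delta mm [26.4, 32.6, 0.7] units [0.44, 0.54, 0.01] op 0.0214 F [-7.7, -4.5, 4.9] t 5.45
jaw deg 82.8 finger axis [-0.037, -0.032, -0.999] j [47.7, 16.5, -0.8, -0.4, -75.5, -144.8]
159.30970678214854 0.1522228554912766
```

```bash
python3 -m crank '[{"linear":[0.22,0.29,0],"rot":[0.1,-0.15,0],"hand":0.1},{"linear":[0.25,0.28,0],"rot":[0.1,-0.15,0],"hand":0.1},{"linear":[0.26,0.25,0],"rot":[0.1,-0.1,0],"hand":0.1},{"linear":[0.05,0.04,0],"rot":[0,0,0],"hand":0.1},{"linear":[0,0,0],"rot":[0,0,0],"hand":0.1}]'; python3 - <<'E'
from h import *
plan([.5670,.345,.2598]);jaw()
o=monitor.get_obs();d=np.array(o['tool_pos'])[:2]-[.683,.2586];print(np.degrees(np.arctan2(d[1],d[0]))%360,np.hypot(*d))
E
```

```text
clock: 6.08
tool_pos: [0.5781, 0.3653, 0.2586]
orientation: [-147.8, 88.8, -155.1]
force: [0.3, -0.8, 0.3]
opening: 0.0216
pos [0.5781, 0.3653, 0.2586] delta mm [-11.1, -20.3, 1.2] units [-0.18, -0.34, 0.02] op 0.0216 F [0.3, -0.8, 0.3] t 6.075
jaw deg 82.7 finger axis [-0.019, -0.009, -1.0] j [48.3, 21.2, 6.0, -0.5, -75.9, -145.4]
134.51837491715162 0.14961517932062005
```

```bash
python3 -m crank '[{"linear":[0,0,0],"rot":[0,0,0],"hand":1},{"linear":[0,0,0],"rot":[0,0,0],"hand":1},{"linear":[0,0,0],"rot":[0,0,0],"hand":1},{"linear":[0,0,0],"rot":[0,0,0],"hand":1},{"linear":[0,0,0.4],"rot":[0,0,0],"hand":1},{"linear":[0,0,0.8],"rot":[0,0,0],"hand":1},{"linear":[0,0,0.8],"rot":[0,0,0],"hand":1},{"linear":[0,-0.5,0.2],"rot":[0,0,0],"hand":1},{"linear":[-0.2,-0.9,0],"rot":[0,0,0],"hand":1},{"linear":[-0.2,-0.9,0],"rot":[0,0,0],"hand":1},{"linear":[-0.2,-0.9,0],"rot":[0,0,0],"hand":1},{"linear":[-0.2,-0.9,0],"rot":[0,0,0],"hand":1},{"linear":[0,-0.9,0],"rot":[0,0,0],"hand":1},{"linear":[0,-0.9,0],"rot":[0,0,0],"hand":1}]'; python3 - <<'E'
from h import *
plan([.5525,.1965,.38]);jaw()
s=snap('side');save(s,'s3.png')
s=snap('top');save(s,'t3.png')
E
```

```text
clock: 7.82
tool_pos: [0.5241, -0.0004, 0.3895]
orientation: [-143.6, 88.5, -150.6]
force: [1.5, 0.4, -0.0]
opening: 0.0878
pos [0.5241, -0.0004, 0.3895] delta mm [28.4, 196.9, -9.5] units [0.47, 3.28, -0.16] op 0.0878 F [1.5, 0.4, -0.0] t 7.825
jaw deg 83.0 finger axis [-0.022, -0.013, -1.0] j [21.6, 3.3, -0.8, 0.2, -87.4, -118.6]
```

View pics/s3.png

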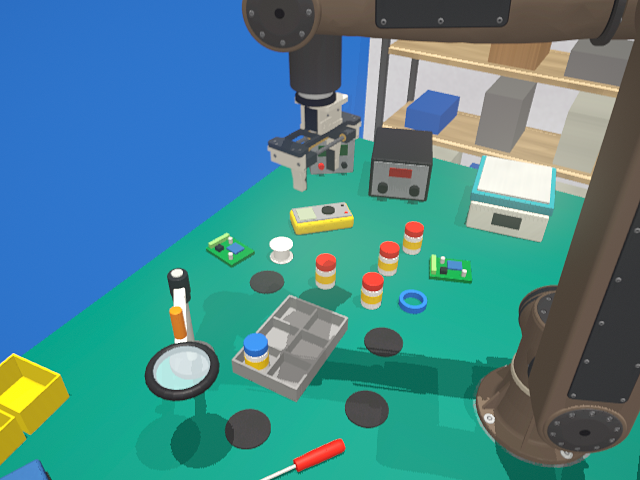

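View pics/t3.png

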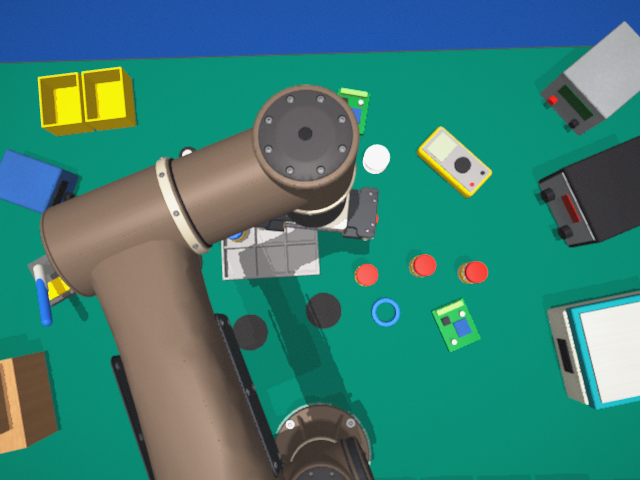

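```bash
python3 - <<'E'
from h import *
s=snap('side');W=cloud(s)
for u,v in((262,20),(285,50),(320,60),(400,55),(450,60),(540,85),(315,90)): print(u,v,W[v,u].round(3))
m=W[...,2]
for m_,c,a in blobs(s,W,'blue'):
    P=W[m_];P=P[P[:,2]>.075]
    print(c,a,circ(P[:,:2]),P.mean(0))
s=snap('top');W=cloud(s)
for u,v in((305,135),(230,175),(120,215),(320,205)): print(u,v,W[v,u].round(3))
for m_,c,a in blobs(s,W,'blue'):
    P=W[m_];print(c,a,circ(P[:,:2]),P.mean(0))
E
```

```text
262 20 [0.457 0.254 0.756]
285 50 [0.433 0.24  0.72 ]
320 60 [0.5   0.036 0.639]
400 55 [ 0.969 -1.494  0.156]
450 60 [ 0.741 -1.504  0.173]
540 85 [ 0.418 -1.995 -0.027]
315 90 [0.505 0.041 0.588]
[350.91489362  40.62234043] 188 (array([ 1.3619113 , -1.78536606]), 0.11152419447898865) [ 1.35991321 -1.75984459  0.09572131]
[132.68294282 155.32262822] 6103 (array([ 1.36339092, -0.4854387 ]), 0.7173296213150024) [ 1.36223554 -0.30604983  0.10245829]
[255.28285078 344.58351893] 449 (array([0.54945672, 0.20097186]), 0.02755386009812355) [0.54734348 0.20368701 0.0832731 ]
[ 27.93554328 472.30570902] 543 (array([0.69428825, 0.64716709]), 0.03702123090624809) [0.69653239 0.63578721 0.08914046]
305 135 [0.532 0.001 0.833]
230 175 [0.503 0.071 0.812]
120 215 [0.468 0.171 0.815]
320 205 [ 0.486 -0.011  0.739]
[ 28.17216643 180.72274032] 2788 (array([0.68476278, 0.69480926]), 0.08938765525817871) [0.68020409 0.6884768  0.08887248]
[235.33870968 235.06451613] 62 (array([0.53772193, 0.19148606]), 0.019209077581763268) [0.53489163 0.1892413  0.08457271]
[ 41.7044335  291.08866995] 203 (array([0.40884072, 0.63215506]), 0.03846544027328491) [0.41295744 0.63413193 0.11460141]
```

Magnifier is clear of the crate, with the lens in the side view at (182,370). Now the blue jar; I'll first go above it.

```bash
cat >> h.py <<'E'
def st(t):
    R=jaw();a=R[:,0];print('tilt fix rot units',(-a[1]/.0873).round(2),(a[0]/.0873).round(2));plan(t)
E
python3 -m crank '[{"linear":[0.1,0.8,0],"rot":[0.15,-0.25,0],"hand":1},{"linear":[0.12,0.8,-0.3],"rot":[0,0,0],"hand":1},{"linear":[0.12,0.8,-0.5],"rot":[0,0,0],"hand":1},{"linear":[0.12,0.8,-0.7],"rot":[0,0,0],"hand":1},{"linear":[0,0.05,-0.7],"rot":[0,0,0],"hand":1},{"linear":[0,0,-0.7],"rot":[0,0,0],"hand":1},{"linear":[0,0,-0.2],"rot":[0,0,0],"hand":1}]'; python3 - <<'E'
from h import *
st([.5525,.1965,.05])
s=snap('side');save(s,'s4.png')
E
```

```text
clock: 8.9
tool_pos: [0.5491, 0.2048, 0.1993]
orientation: [81.3, 89.9, 74.5]
force: [0.3, -0.1, -0.3]
opening: 0.0877
jaw deg 83.2 finger axis [0.001, 0.002, -1.0] j [39.5, 13.3, -13.2, -0.1, -63.4, -136.3]
tilt fix rot units -0.02 0.01
pos [0.5491, 0.2048, 0.1993] delta mm [3.4, -8.3, -149.3] units [0.06, -0.14, -2.49] op 0.0877 F [0.3, -0.1, -0.3] t 8.9
```

View pics/s4.png

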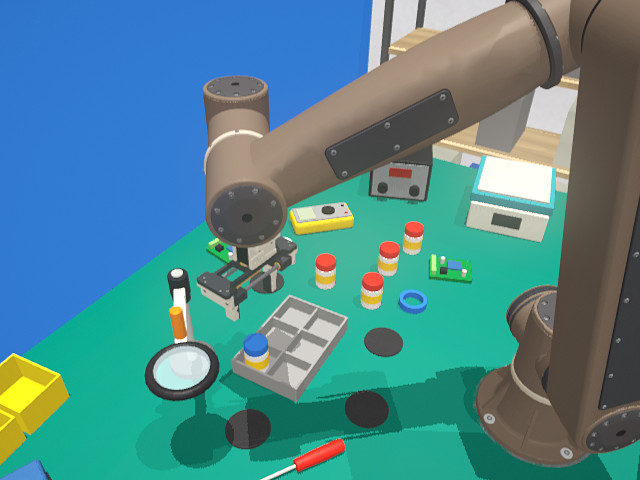

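```bash
python3 - <<'E'
from h import *
s=snap('side');W=cloud(s)
for u,v in((247,215),(247,240),(225,235),(270,235),(215,190),(235,120)): print(u,v,W[v,u].round(3))
s=snap('top');W=cloud(s);save(s,'t4.png')
m=(W[...,2]>.3);m[:, 500:]=0
P=W[m&(W[...,1]>.15)];print(P[:,2].min(),P[:,1].max())
E
```

```text
247 215 [0.38  0.407 0.583]
247 240 [0.384 0.406 0.543]
225 235 [0.404 0.422 0.553]
270 235 [0.361 0.389 0.549]
215 190 [0.412 0.421 0.613]
235 120 [0.497 0.273 0.623]
0.300768808925992 0.4143873044829235
```

View pics/t4.png

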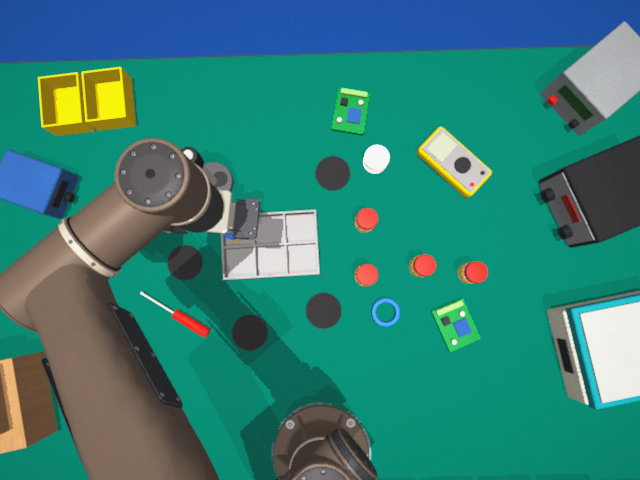

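Clear: the elbow pod's underside will be at about 0.37 m when the tool is down, above the lens and handle. Descending.

```bash
python3 -m crank '[{"linear":[0.06,-0.13,-0.6],"rot":[0,0,0],"hand":1},{"linear":[0,0,-0.7],"rot":[0,0,0],"hand":1},{"linear":[0,0,-0.7],"rot":[0,0,0],"hand":1},{"linear":[0,0,-0.35],"rot":[0,0,0],"hand":1},{"linear":[0,0,0],"rot":[0,0,0],"hand":1}]'; python3 - <<'E'
from h import *
st([.5525,.1965,.05])
s=snap('side');save(s,'s5.png')
cv2.imwrite('pics/s5c.png',cv2.resize(cv2.imread('pics/s5.png')[240:420,140:380],None,fx=3,fy=3))
E
```

```text
clock: 9.68
tool_pos: [0.5629, 0.201, 0.0714]
orientation: [39.3, 88.4, 32.5]
force: [-0.2, -0.2, 1.2]
opening: 0.0874
jaw deg 83.2 finger axis [0.024, 0.015, -1.0] j [38.5, 20.7, -21.8, 0.2, -45.9, -135.4]
tilt fix rot units -0.17 0.27
pos [0.5629, 0.201, 0.0714] delta mm [-10.4, -4.5, -21.4] units [-0.17, -0.08, -0.36] op 0.0874 F [-0.2, -0.2, 1.2] t 9.675
```

View pics/s5c.png

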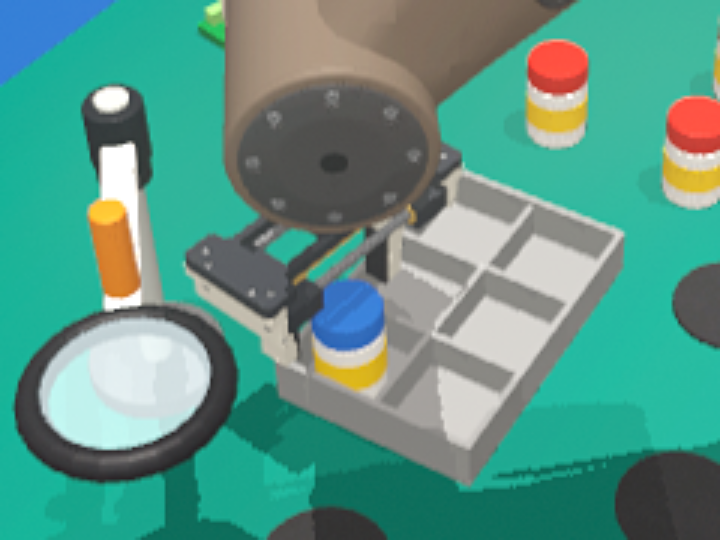

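```bash
python3 -m crank '[{"linear":[-0.17,-0.08,-0.18],"rot":[-0.17,0.27,0],"hand":1},{"linear":[0,0,-0.17],"rot":[0,0,0],"hand":1},{"linear":[0,0,0],"rot":[0,0,0],"hand":1}]'; python3 - <<'E'
from h import *
st([.5525,.1965,.05])
E
```

```text
clock: 10.1
tool_pos: [0.5548, 0.1977, 0.0542]
orientation: [42.2, 89.6, 35.4]
force: [-0.4, -1.4, 0.3]
opening: 0.0875
jaw deg 83.2 finger axis [0.005, 0.004, -1.0] j [38.6, 21.8, -22.7, 0.0, -45.1, -135.4]
tilt fix rot units -0.04 0.06
pos [0.5548, 0.1977, 0.0542] delta mm [-2.3, -1.2, -4.2] units [-0.04, -0.02, -0.07] op 0.0875 F [-0.4, -1.4, 0.3] t 10.1
```

```bash
python3 -m crank '[{"linear":[-0.04,-0.02,-0.07],"rot":[0,0,0],"hand":0.5},{"linear":[0,0,0],"rot":[0,0,0],"hand":0.4},{"linear":[0,0,0],"rot":[0,0,0],"hand":0.4},{"linear":[0,0,0],"rot":[0,0,0],"hand":0.4},{"linear":[0,0,0],"rot":[0,0,0],"hand":0.4},{"linear":[0,0,0],"rot":[0,0,0],"hand":0.4}]'; python3 - <<'E'
from h import *
st([.5525,.1965,.05])
E
```

```text
clock: 10.85
tool_pos: [0.5529, 0.1971, 0.0505]
orientation: [41.6, 89.5, 34.9]
force: [0.3, -0.0, -0.6]
opening: 0.0514
jaw deg 83.3 finger axis [0.007, 0.005, -1.0] j [38.7, 21.9, -23.2, 0.0, -44.4, -135.5]
tilt fix rot units -0.06 0.08
pos [0.5529, 0.1971, 0.0505] delta mm [-0.4, -0.6, -0.5] units [-0.01, -0.01, -0.01] op 0.0514 F [0.3, -0.0, -0.6] t 10.85
```

Gripped: opening 51.4 mm, consistent with the 52 mm jar. I'll lift it and carry it to the mat.

```bash
python3 -m crank '[{"linear":[0,0,0.5],"rot":[0,0,0],"hand":0.4},{"linear":[0,0,0.8],"rot":[0,0,0],"hand":0.4},{"linear":[0,0,0.8],"rot":[0,0,0],"hand":0.4},{"linear":[0,-0.6,0.3],"rot":[0,0,0],"hand":0.4},{"linear":[0.4,-0.7,0],"rot":[0,0,0],"hand":0.4},{"linear":[0.5,-0.7,0],"rot":[0,0,0],"hand":0.4},{"linear":[0.5,-0.7,0],"rot":[0,0,0],"hand":0.4},{"linear":[0.5,-0.7,0],"rot":[0,0,0],"hand":0.4},{"linear":[0.4,-0.5,0],"rot":[0,0,0],"hand":0.4},{"linear":[0,0,0],"rot":[0,0,0],"hand":0.4},{"linear":[0,0,0],"rot":[0,0,0],"hand":0.4}]'; python3 - <<'E'
from h import *
st([.6995,-.0505,.05])
E
```

```text
clock: 12.22
tool_pos: [0.689, -0.0462, 0.1943]
orientation: [145.3, 89.8, 138.6]
force: [-0.2, 1.7, -0.9]
opening: 0.0518
jaw deg 83.3 finger axis [-0.003, 0.002, -1.0] j [12.2, 23.2, 0.5, -0.2, -67.4, -108.8]
tilt fix rot units -0.03 -0.03
pos [0.689, -0.0462, 0.1943] delta mm [10.5, -4.3, -144.3] units [0.17, -0.07, -2.41] op 0.0518 F [-0.2, 1.7, -0.9] t 12.225
```

```bash
python3 -m crank '[{"linear":[0.1,-0.07,-0.4],"rot":[0,0,0],"hand":0.4},{"linear":[0,0,-0.5],"rot":[0,0,0],"hand":0.4},{"linear":[0,0,-0.5],"rot":[0,0,0],"hand":0.4},{"linear":[0,0,-0.4],"rot":[0,0,0],"hand":0.4},{"linear":[0,0,-0.2],"rot":[0,0,0],"hand":0.4},{"linear":[0,0,0],"rot":[0,0,0],"hand":0.4}]'; python3 - <<'E'
from h import *
st([.6995,-.0505,.05])
E
```

```text
clock: 12.98
tool_pos: [0.6923, -0.0443, 0.0731]
orientation: [120.8, 89.8, 114.5]
force: [0.7, 0.9, -1.8]
opening: 0.052
jaw deg 83.7 finger axis [-0.002, 0.004, -1.0] j [12.3, 29.1, -6.9, -0.3, -54.1, -108.4]
tilt fix rot units -0.04 -0.02
pos [0.6923, -0.0443, 0.0731] delta mm [7.2, -6.2, -23.1] units [0.12, -0.1, -0.39] op 0.052 F [0.7, 0.9, -1.8] t 12.975
```

```bash
python3 -m crank '[{"linear":[0.13,-0.12,-0.15],"rot":[0,0,0],"hand":0.4},{"linear":[0,0,-0.12],"rot":[0,0,0],"hand":0.4},{"linear":[0,0,-0.06],"rot":[0,0,0],"hand":0.4},{"linear":[0,0,0],"rot":[0,0,0],"hand":0.4}]'; python3 - <<'E'
from h import *
st([.6995,-.0505,.05])
s=snap('side');save(s,'s6.png')
cv2.imwrite('pics/s6c.png',cv2.resize(cv2.imread('pics/s6.png')[180:360,160:400],None,fx=3,fy=3))
E
```

```text
clock: 13.48
tool_pos: [0.7022, -0.0517, 0.0548]
orientation: [63.3, 89.7, 57.0]
force: [-0.7, -0.1, -1.4]
opening: 0.0517
jaw deg 83.7 finger axis [0.003, 0.004, -1.0] j [11.5, 30.9, -6.5, -0.2, -52.4, -107.7]
tilt fix rot units -0.04 0.03
pos [0.7022, -0.0517, 0.0548] delta mm [-2.7, 1.2, -4.8] units [-0.05, 0.02, -0.08] op 0.0517 F [-0.7, -0.1, -1.4] t 13.475
```

View pics/s6c.png

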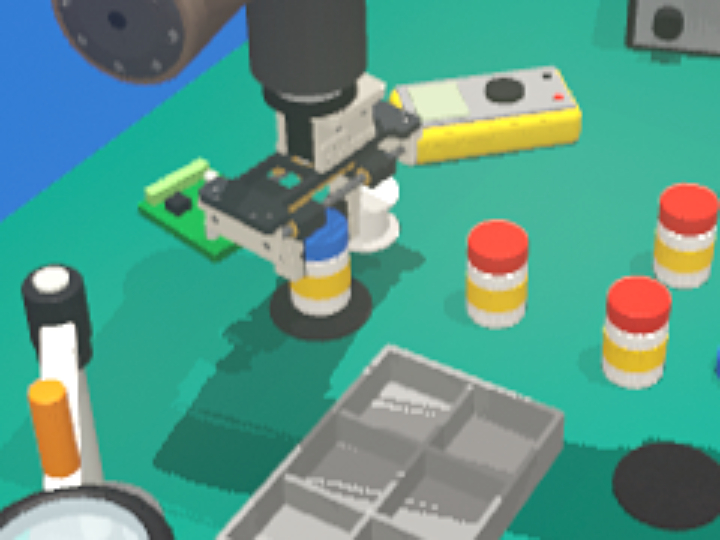

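Blue jar is over the mat, about 5 mm up. Lower, open part way because the spool is close, and rise.

```bash
python3 -m crank '[{"linear":[-0.03,0.01,-0.08],"rot":[0,0,0],"hand":0.4},{"linear":[0,0,-0.03],"rot":[0,0,0],"hand":0.4},{"linear":[0,0,0],"rot":[0,0,0],"hand":0.4}]'; python3 - <<'E'
from h import *
st([.6995,-.0505,.05])
E
```

```text
clock: 13.9
tool_pos: [0.7006, -0.0509, 0.0496]
orientation: [49.6, 89.7, 43.4]
force: [0.0, -0.6, -2.8]
opening: 0.0516
jaw deg 83.7 finger axis [0.004, 0.004, -1.0] j [11.6, 31.0, -7.1, -0.2, -51.6, -107.7]
tilt fix rot units -0.04 0.05
pos [0.7006, -0.0509, 0.0496] delta mm [-1.1, 0.4, 0.4] units [-0.02, 0.01, 0.01] op 0.0516 F [0.0, -0.6, -2.8] t 13.9
```

```bash
python3 -m crank '[{"linear":[0,0,-0.01],"rot":[0,0,0],"hand":0.5},{"linear":[0,0,0],"rot":[0,0,0],"hand":0.72},{"linear":[0,0,0],"rot":[0,0,0],"hand":0.72},{"linear":[0,0,0],"rot":[0,0,0],"hand":0.72},{"linear":[0,0,0],"rot":[0,0,0],"hand":0.72},{"linear":[0,0,0.3],"rot":[0,0,0],"hand":0.72},{"linear":[0,0,0.6],"rot":[0,0,0],"hand":0.72},{"linear":[0,0,0.8],"rot":[0,0,0],"hand":0.72},{"linear":[0,0,0.6],"rot":[0,0,0],"hand":0.9},{"linear":[-0.7,-0.4,0],"rot":[0,0,0],"hand":1},{"linear":[-0.8,-0.4,0],"rot":[0,0,0],"hand":1},{"linear":[-0.7,-0.4,0],"rot":[0,0,0],"hand":1},{"linear":[0,0,0],"rot":[0,0,0],"hand":1},{"linear":[0,0,0],"rot":[0,0,0],"hand":1}]'; python3 - <<'E'
from h import *
st([.567,-.126,.045])
s=snap('side');save(s,'s7.png')
s=snap('top');save(s,'t7.png')
E
```

```text
clock: 15.65
tool_pos: [0.5674, -0.1251, 0.2038]
orientation: [14.8, 89.0, 8.6]
force: [-0.3, -0.1, -0.9]
opening: 0.0875
jaw deg 83.8 finger axis [0.018, 0.003, -1.0] j [6.8, 12.1, -14.2, -0.0, -62.7, -103.0]
tilt fix rot units -0.03 0.2
pos [0.5674, -0.1251, 0.2038] delta mm [-0.4, -0.9, -158.8] units [-0.01, -0.01, -2.65] op 0.0875 F [-0.3, -0.1, -0.9] t 15.65
```

View pics/s7.png

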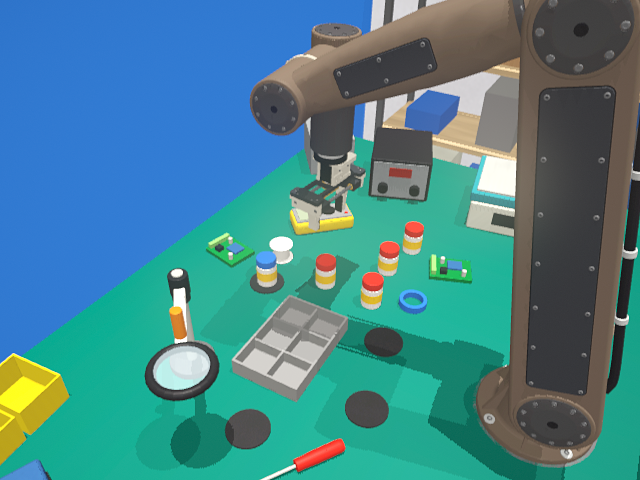

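View pics/t7.png

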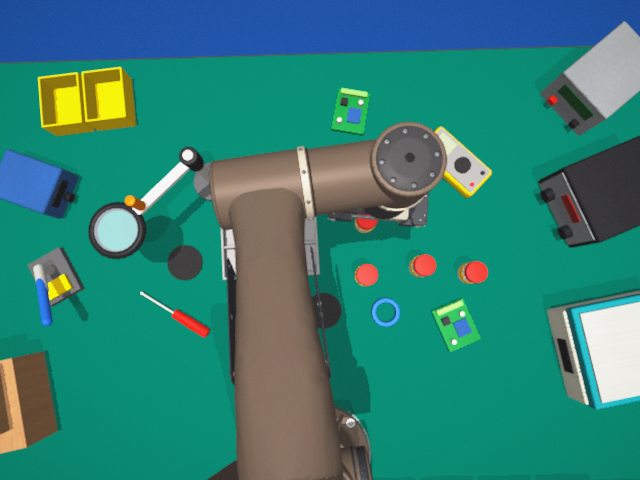

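Blue jar stands on the mat at side (266,270), and the red jars have not moved. I'm above the first red jar and descending.

```bash
python3 -m crank '[{"linear":[0,0,-0.5],"rot":[-0.03,0.2,0],"hand":1},{"linear":[0,0,-0.6],"rot":[0,0,0],"hand":1},{"linear":[-0.03,0,-0.6],"rot":[0,0,0],"hand":1},{"linear":[-0.03,0,-0.5],"rot":[0,0,0],"hand":1},{"linear":[-0.03,0,-0.1],"rot":[0,0,0],"hand":1},{"linear":[0,0,0],"rot":[0,0,0],"hand":1}]'; python3 - <<'E'
from h import *
st([.567,-.126,.045])
E
```

```text
clock: 16.5
tool_pos: [0.5673, -0.1223, 0.0614]
orientation: [-106.4, 89.9, -112.3]
force: [0.4, 0.2, 0.9]
opening: 0.0878
jaw deg 84.1 finger axis [-0.0, -0.001, -1.0] j [7.2, 20.8, -23.1, 0.1, -46.1, -103.1]
tilt fix rot units 0.01 -0.01
pos [0.5673, -0.1223, 0.0614] delta mm [-0.3, -3.7, -16.4] units [-0.01, -0.06, -0.27] op 0.0878 F [0.4, 0.2, 0.9] t 16.5
```

```bash
python3 -m crank '[{"linear":[0,-0.06,-0.2],"rot":[0,0,0],"hand":1},{"linear":[0,0,-0.08],"rot":[0,0,0],"hand":1},{"linear":[0,0,0],"rot":[0,0,0],"hand":0.4},{"linear":[0,0,0],"rot":[0,0,0],"hand":0.4},{"linear":[0,0,0],"rot":[0,0,0],"hand":0.4},{"linear":[0,0,0],"rot":[0,0,0],"hand":0.4},{"linear":[0,0,0],"rot":[0,0,0],"hand":0.4},{"linear":[0,0,0],"rot":[0,0,0],"hand":0.4}]'; python3 - <<'E'
from h import *
st([.567,-.126,.045])
E
```

```text
clock: 17.5
tool_pos: [0.5699, -0.126, 0.047]
orientation: [-3.4, 89.7, -9.3]
force: [0.3, 0.5, -0.9]
opening: 0.0513
jaw deg 84.1 finger axis [0.005, -0.001, -1.0] j [6.8, 22.0, -23.7, 0.1, -44.0, -102.7]
tilt fix rot units 0.01 0.06
pos [0.5699, -0.126, 0.047] delta mm [-2.9, -0.0, -2.0] units [-0.05, -0.0, -0.03] op 0.0513 F [0.3, 0.5, -0.9] t 17.5
```

Gripped (51.3 mm). Lift and carry it to cell5, whose centre I compute as (0.551, 0.193).

```bash
python3 -m crank '[{"linear":[0,0,0.4],"rot":[0,0,0],"hand":0.4},{"linear":[0,0,0.8],"rot":[0,0,0],"hand":0.4},{"linear":[0,0.3,0.8],"rot":[0,0,0],"hand":0.4},{"linear":[-0.05,0.8,0.1],"rot":[0,0,0],"hand":0.4},{"linear":[-0.05,0.8,0],"rot":[0,0,0],"hand":0.4},{"linear":[-0.05,0.8,0],"rot":[0,0,0],"hand":0.4},{"linear":[-0.05,0.8,0],"rot":[0,0,0],"hand":0.4},{"linear":[-0.05,0.8,0],"rot":[0,0,0],"hand":0.4},{"linear":[0,0.6,0],"rot":[0,0,0],"hand":0.4},{"linear":[0,0.3,0],"rot":[0,0,0],"hand":0.4},{"linear":[0,0,0],"rot":[0,0,0],"hand":0.4},{"linear":[0,0,0],"rot":[0,0,0],"hand":0.4}]'; python3 - <<'E'
from h import *
st([.554,.1932,.052])
E
```

```text
clock: 19.0
tool_pos: [0.5491, 0.1945, 0.1738]
orientation: [-172.5, 89.9, -178.6]
force: [0.2, -0.1, -2.0]
opening: 0.0515
jaw deg 84.0 finger axis [-0.002, -0.0, -1.0] j [38.7, 14.3, -15.5, -0.1, -60.4, -134.7]
tilt fix rot units 0.0 -0.02
pos [0.5491, 0.1945, 0.1738] delta mm [4.9, -1.3, -121.8] units [0.08, -0.02, -2.03] op 0.0515 F [0.2, -0.1, -2.0] t 19.0
```

```bash
python3 -m crank '[{"linear":[0.05,-0.02,-0.4],"rot":[0,0,0],"hand":0.4},{"linear":[0,0,-0.5],"rot":[0,0,0],"hand":0.4},{"linear":[0,0,-0.3],"rot":[0,0,0],"hand":0.4},{"linear":[0,0,0],"rot":[0,0,0],"hand":0.4}]'; python3 - <<'E'
from h import *
st([.554,.1932,.052])
E
```

```text
clock: 19.5
tool_pos: [0.5526, 0.1885, 0.1008]
orientation: [177.0, 89.9, 170.6]
force: [-0.9, -0.1, -0.3]
opening: 0.0514
jaw deg 83.7 finger axis [-0.001, 0.0, -1.0] j [38.0, 18.5, -20.3, -0.1, -51.3, -134.3]
tilt fix rot units -0.0 -0.01
pos [0.5526, 0.1885, 0.1008] delta mm [1.4, 4.7, -48.8] units [0.02, 0.08, -0.81] op 0.0514 F [-0.9, -0.1, -0.3] t 19.5
```

```bash
python3 -m crank '[{"linear":[0,0.08,-0.2],"rot":[0,0,0],"hand":0.4},{"linear":[0,0,-0.25],"rot":[0,0,0],"hand":0.4},{"linear":[0,0,-0.2],"rot":[0,0,0],"hand":0.4},{"linear":[0,0,-0.1],"rot":[0,0,0],"hand":0.4},{"linear":[0,0,0],"rot":[0,0,0],"hand":0.4}]'; python3 - <<'E'
from h import *
st([.554,.1932,.052])
E
```

```text
clock: 20.12
tool_pos: [0.5536, 0.1932, 0.0545]
orientation: [62.8, 89.9, 56.4]
force: [-0.2, -0.1, -2.2]
opening: 0.0516
jaw deg 83.6 finger axis [0.001, 0.001, -1.0] j [38.3, 21.8, -22.7, -0.0, -45.4, -134.7]
tilt fix rot units -0.02 0.01
pos [0.5536, 0.1932, 0.0545] delta mm [0.4, 0.0, -2.5] units [0.01, 0.0, -0.04] op 0.0516 F [-0.2, -0.1, -2.2] t 20.125
```

Within 0.5 mm. Set it down, release, rise, and go over the jar at (0.432, −0.1215).

```bash
python3 -m crank '[{"linear":[0,0,-0.04],"rot":[0,0,0],"hand":0.4},{"linear":[0,0,-0.01],"rot":[0,0,0],"hand":0.4},{"linear":[0,0,0],"rot":[0,0,0],"hand":0.6},{"linear":[0,0,0],"rot":[0,0,0],"hand":0.9},{"linear":[0,0,0],"rot":[0,0,0],"hand":0.9},{"linear":[0,0,0],"rot":[0,0,0],"hand":0.9},{"linear":[0,0,0],"rot":[0,0,0],"hand":0.9},{"linear":[0,0,0.4],"rot":[0,0,0],"hand":0.9},{"linear":[0,0,0.8],"rot":[0,0,0],"hand":0.9},{"linear":[0,0,0.8],"rot":[0,0,0],"hand":1},{"linear":[-0.3,-0.6,0],"rot":[0,0,0],"hand":1},{"linear":[-0.35,-0.8,0],"rot":[0,0,0],"hand":1},{"linear":[-0.35,-0.8,0],"rot":[0,0,0],"hand":1},{"linear":[-0.35,-0.8,0],"rot":[0,0,0],"hand":1},{"linear":[-0.35,-0.8,0],"rot":[0,0,0],"hand":1},{"linear":[-0.2,-0.8,0],"rot":[0,0,0],"hand":1},{"linear":[0,-0.4,0],"rot":[0,0,0],"hand":1},{"linear":[0,0,0],"rot":[0,0,0],"hand":1},{"linear":[0,0,0],"rot":[0,0,0],"hand":1}]'; python3 - <<'E'
from h import *
st([.432,-.1213,.045])
s=snap('side');save(s,'s8.png');W=cloud(s)
for m,c,a in blobs(s,W,'red')+blobs(s,W,'blue'):
    P=W[m];P=P[P[:,2]>np.nanpercentile(P[:,2],95)-.008];print(c.round(),circ(P[:,:2])[0].round(4),P[:,2].mean().round(3))
s=snap('top');save(s,'t8.png');W=cloud(s)
for m,c,a in blobs(s,W,'red')+blobs(s,W,'blue'):
    P=W[m];print('top',c.round(),a,circ(P[:,:2])[0].round(4),P[:,2].mean().round(3))
E
```

```text
clock: 22.5
tool_pos: [0.4358, -0.1139, 0.1778]
orientation: [27.4, 89.5, 21.1]
force: [0.5, -0.8, -0.0]
opening: 0.0879
jaw deg 83.7 finger axis [0.008, 0.003, -1.0] j [10.5, 1.0, -30.8, -0.1, -57.7, -106.7]
tilt fix rot units -0.04 0.09
pos [0.4358, -0.1139, 0.1778] delta mm [-3.8, -7.4, -132.8] units [-0.06, -0.12, -2.21] op 0.0879 F [0.5, -0.8, -0.0] t 22.5
[407. 173.] [ 0.5508 -0.6094] 0.109
[414. 229.] [ 0.4303 -0.382 ] 0.078
[389. 249.] [ 0.4475 -0.2578] 0.079
[372. 281.] [ 0.4273 -0.1178] 0.079
[257. 343.] [0.5492 0.1957] 0.084
[163. 139.] [ 1.3624 -0.8921] 0.124
[265. 260.] [ 0.6982 -0.0481] 0.082
[ 28. 472.] [0.6927 0.6476] 0.089
top [573. 207.] 55 [ 0.5746 -0.6041] 0.117
top [234. 228.] 363 [0.5519 0.1921] 0.085
top [476. 272.] 372 [ 0.4316 -0.3813] 0.081
top [ 29. 181.] 2857 [0.6799 0.6969] 0.089
top [333. 165.] 339 [ 0.6985 -0.0504] 0.084
top [ 42. 291.] 205 [0.4112 0.6327] 0.115
```

View pics/s8.png

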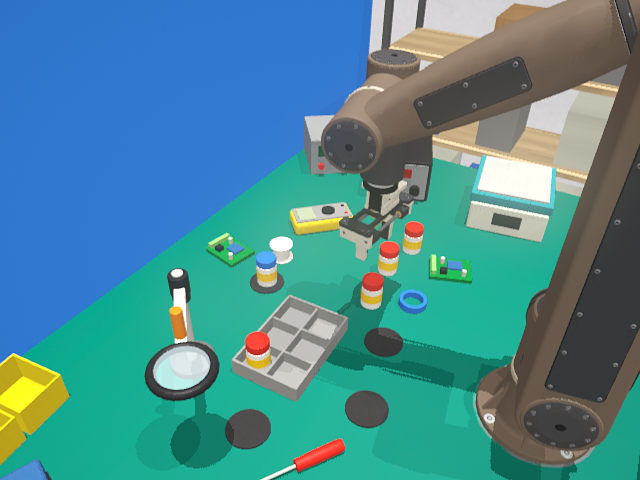

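First red jar is in cell5 at (0.552, 0.192), and the blue jar is on the mat at (0.699, −0.050). Descending on the second jar.

```bash
python3 -m crank '[{"linear":[-0.06,-0.12,-0.4],"rot":[-0.04,0.09,0],"hand":1},{"linear":[0,0,-0.6],"rot":[0,0,0],"hand":1},{"linear":[0,0,-0.6],"rot":[0,0,0],"hand":1},{"linear":[0,0,-0.3],"rot":[0,0,0],"hand":1},{"linear":[0,0,0],"rot":[0,0,0],"hand":1}]'; python3 - <<'E'
from h import *
st([.432,-.1213,.045])
E
```

```text
clock: 23.22
tool_pos: [0.4343, -0.117, 0.0615]
orientation: [-2.0, 89.8, -7.8]
force: [-0.3, 0.6, -0.1]
opening: 0.0881
jaw deg 84.2 finger axis [0.003, -0.0, -1.0] j [10.2, 9.9, -39.5, 0.1, -40.5, -106.1]
tilt fix rot units 0.0 0.03
pos [0.4343, -0.117, 0.0615] delta mm [-2.3, -4.3, -16.5] units [-0.04, -0.07, -0.28] op 0.0881 F [-0.3, 0.6, -0.1] t 23.225
```

```bash
python3 -m crank '[{"linear":[-0.05,-0.07,-0.2],"rot":[0,0,0],"hand":1},{"linear":[0,0,-0.08],"rot":[0,0,0],"hand":1},{"linear":[0,0,0],"rot":[0,0,0],"hand":0.4},{"linear":[0,0,0],"rot":[0,0,0],"hand":0.4},{"linear":[0,0,0],"rot":[0,0,0],"hand":0.4},{"linear":[0,0,0],"rot":[0,0,0],"hand":0.4},{"linear":[0,0,0],"rot":[0,0,0],"hand":0.4},{"linear":[0,0,0],"rot":[0,0,0],"hand":0.4}]'; python3 - <<'E'
from h import *
st([.432,-.1213,.045])
E
```

```text
clock: 24.22
tool_pos: [0.4333, -0.1206, 0.0462]
orientation: [7.0, 89.6, 1.3]
force: [0.8, 0.2, -2.2]
opening: 0.0516
jaw deg 84.3 finger axis [0.008, 0.0, -1.0] j [9.7, 11.3, -40.6, 0.1, -37.7, -105.6]
tilt fix rot units -0.0 0.09
pos [0.4333, -0.1206, 0.0462] delta mm [-1.3, -0.7, -1.2] units [-0.02, -0.01, -0.02] op 0.0516 F [0.8, 0.2, -2.2] t 24.225
```

```bash
python3 -m crank '[{"linear":[0,0,0.4],"rot":[0,0,0],"hand":0.4},{"linear":[0,0,0.8],"rot":[0,0,0],"hand":0.4},{"linear":[0,0.3,0.8],"rot":[0,0,0],"hand":0.4},{"linear":[0.1,0.8,0.1],"rot":[0,0,0],"hand":0.4},{"linear":[0.15,0.8,0],"rot":[0,0,0],"hand":0.4},{"linear":[0.15,0.8,0],"rot":[0,0,0],"hand":0.4},{"linear":[0.15,0.8,0],"rot":[0,0,0],"hand":0.4},{"linear":[0.15,0.8,0],"rot":[0,0,0],"hand":0.4},{"linear":[0.05,0.5,0],"rot":[0,0,0],"hand":0.4},{"linear":[0,0.3,0],"rot":[0,0,0],"hand":0.4},{"linear":[0,0,0],"rot":[0,0,0],"hand":0.4},{"linear":[0,0,0],"rot":[0,0,0],"hand":0.4}]'; python3 - <<'E'
from h import *
st([.474,.1905,.051])
E
```

```text
clock: 25.72
tool_pos: [0.4733, 0.1938, 0.1736]
orientation: [60.9, 90.0, 55.0]
force: [-0.1, 0.1, -3.1]
opening: 0.0516
jaw deg 84.1 finger axis [0.0, 0.0, -1.0] j [44.3, 7.6, -24.1, -0.0, -58.3, -140.2]
tilt fix rot units -0.01 0.0
pos [0.4733, 0.1938, 0.1736] delta mm [0.7, -3.3, -122.6] units [0.01, -0.05, -2.04] op 0.0516 F [-0.1, 0.1, -3.1] t 25.725
```

```bash
python3 -m crank '[{"linear":[0,0,-0.4],"rot":[0,0,0],"hand":0.4},{"linear":[0,0,-0.5],"rot":[0,0,0],"hand":0.4},{"linear":[0,0,-0.3],"rot":[0,0,0],"hand":0.4},{"linear":[0,0,0],"rot":[0,0,0],"hand":0.4}]'; python3 - <<'E'
from h import *
st([.474,.1905,.051])
E
```

```text
clock: 26.22
tool_pos: [0.4732, 0.1896, 0.1009]
orientation: [51.8, 89.9, 45.6]
force: [0.1, -0.3, -1.2]
opening: 0.052
jaw deg 83.8 finger axis [0.001, 0.001, -1.0] j [43.9, 12.0, -29.7, -0.0, -48.2, -140.1]
tilt fix rot units -0.02 0.02
pos [0.4732, 0.1896, 0.1009] delta mm [0.8, 0.9, -49.9] units [0.01, 0.02, -0.83] op 0.052 F [0.1, -0.3, -1.2] t 26.225
```

```bash
python3 -m crank '[{"linear":[0.01,0.03,-0.2],"rot":[0,0,0],"hand":0.4},{"linear":[0,0,-0.25],"rot":[0,0,0],"hand":0.4},{"linear":[0,0,-0.2],"rot":[0,0,0],"hand":0.4},{"linear":[0,0,-0.1],"rot":[0,0,0],"hand":0.4},{"linear":[0,0,0],"rot":[0,0,0],"hand":0.4}]'; python3 - <<'E'
from h import *
st([.474,.1905,.051])
E
```

```text
clock: 26.85
tool_pos: [0.4747, 0.1912, 0.0546]
orientation: [46.4, 89.7, 40.1]
force: [-1.1, 0.2, -0.9]
opening: 0.0514
jaw deg 83.8 finger axis [0.003, 0.003, -1.0] j [44.0, 15.8, -32.4, 0.0, -41.6, -140.2]
tilt fix rot units -0.03 0.04
pos [0.4747, 0.1912, 0.0546] delta mm [-0.7, -0.7, -3.6] units [-0.01, -0.01, -0.06] op 0.0514 F [-1.1, 0.2, -0.9] t 26.85
```

```bash
python3 -m crank '[{"linear":[0,0,-0.06],"rot":[0,0,0],"hand":0.4},{"linear":[0,0,-0.01],"rot":[0,0,0],"hand":0.4},{"linear":[0,0,0],"rot":[0,0,0],"hand":0.6},{"linear":[0,0,0],"rot":[0,0,0],"hand":0.9},{"linear":[0,0,0],"rot":[0,0,0],"hand":0.9},{"linear":[0,0,0],"rot":[0,0,0],"hand":0.9},{"linear":[0,0,0],"rot":[0,0,0],"hand":0.9},{"linear":[0,0,0.4],"rot":[0,0,0],"hand":0.9},{"linear":[0,0,0.8],"rot":[0,0,0],"hand":0.9},{"linear":[0,0,0.8],"rot":[0,0,0],"hand":1},{"linear":[0,-0.6,0],"rot":[0,0,0],"hand":1},{"linear":[0,-0.8,0],"rot":[0,0,0],"hand":1},{"linear":[0,-0.8,0],"rot":[0,0,0],"hand":1},{"linear":[-0.1,-0.8,0],"rot":[0,0,0],"hand":1},{"linear":[-0.1,-0.8,0],"rot":[0,0,0],"hand":1},{"linear":[-0.1,-0.8,0],"rot":[0,0,0],"hand":1},{"linear":[-0.1,-0.8,0],"rot":[0,0,0],"hand":1},{"linear":[0,-0.8,0],"rot":[0,0,0],"hand":1},{"linear":[0,-0.8,0],"rot":[0,0,0],"hand":1},{"linear":[0,-0.5,0],"rot":[0,0,0],"hand":1}]'; python3 - <<'E'
from h import *
st([.4515,-.2595,.045])
s=snap('side');save(s,'s9.png');W=cloud(s)
for m,c,a in blobs(s,W,'red'):
    P=W[m];P=P[P[:,2]>np.nanpercentile(P[:,2],95)-.008];print(c.round(),circ(P[:,:2])[0].round(4),P[:,2].mean().round(3))
s=snap('top');W=cloud(s)
for m,c,a in blobs(s,W,'red'):
    P=W[m];print('top',c.round(),a,circ(P[:,:2])[0].round(4),P[:,2].mean().round(3))
E
```

```text
clock: 29.35
tool_pos: [0.45, -0.2695, 0.1774]
orientation: [28.0, 89.3, 22.2]
force: [1.0, 0.2, 0.5]
opening: 0.0875
jaw deg 84.2 finger axis [0.012, 0.005, -1.0] j [-9.8, 8.4, -22.4, -0.4, -58.6, -85.8]
tilt fix rot units -0.05 0.13
pos [0.45, -0.2695, 0.1774] delta mm [1.5, 10.0, -132.4] units [0.03, 0.17, -2.21] op 0.0875 F [1.0, 0.2, 0.5] t 29.35
[414. 229.] [ 0.429  -0.3795] 0.078
[389. 250.] [ 0.4503 -0.2563] 0.078
[257. 343.] [0.5493 0.1947] 0.084
[288. 357.] [0.471  0.1933] 0.084
top [573. 207.] 55 [ 0.5739 -0.6022] 0.117
top [234. 228.] 363 [0.5515 0.1924] 0.085
top [235. 260.] 363 [0.4739 0.1903] 0.085
```

View pics/s9.png

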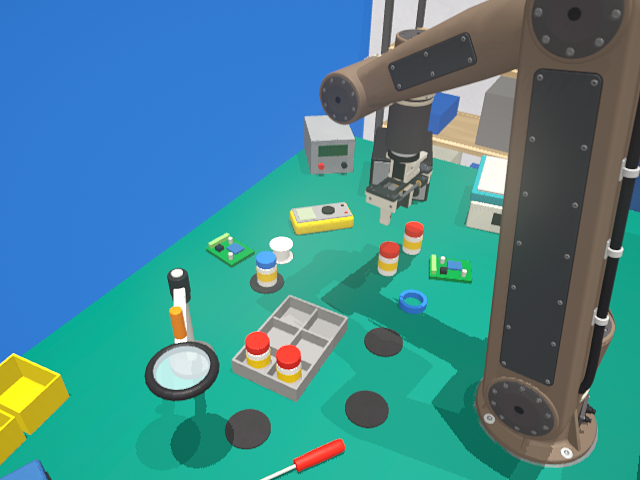

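Second jar is in cell2 at (0.474, 0.190). Now the third.

```bash
python3 -m crank '[{"linear":[0.03,0.17,-0.4],"rot":[-0.05,0.13,0],"hand":0.9},{"linear":[0,0,-0.6],"rot":[0,0,0],"hand":0.9},{"linear":[0,0,-0.6],"rot":[0,0,0],"hand":0.9},{"linear":[0,0,-0.3],"rot":[0,0,0],"hand":0.9},{"linear":[0,0,0],"rot":[0,0,0],"hand":0.9}]'; python3 - <<'E'
from h import *
st([.4515,-.2595,.045])
E
```

```text
clock: 30.08
tool_pos: [0.4517, -0.2582, 0.0606]
orientation: [1.9, 89.9, -4.1]
force: [0.2, 0.1, 0.5]
opening: 0.0786
jaw deg 84.0 finger axis [0.001, -0.0, -1.0] j [-8.1, 16.0, -30.8, -0.0, -43.1, -87.9]
tilt fix rot units 0.0 0.01
pos [0.4517, -0.2582, 0.0606] delta mm [-0.2, -1.3, -15.6] units [-0.0, -0.02, -0.26] op 0.0786 F [0.2, 0.1, 0.5] t 30.075
```

```bash
python3 -m crank '[{"linear":[-0.02,-0.02,-0.2],"rot":[0,0,0],"hand":0.9},{"linear":[-0.01,0,-0.07],"rot":[0,0,0],"hand":0.9},{"linear":[0,0,0],"rot":[0,0,0],"hand":0.4},{"linear":[0,0,0],"rot":[0,0,0],"hand":0.4},{"linear":[0,0,0],"rot":[0,0,0],"hand":0.4},{"linear":[0,0,0],"rot":[0,0,0],"hand":0.4},{"linear":[0,0,0],"rot":[0,0,0],"hand":0.4},{"linear":[0,0,0],"rot":[0,0,0],"hand":0.4}]'; python3 - <<'E'
from h import *
st([.4515,-.2595,.045])
E
```

```text
clock: 31.08
tool_pos: [0.4517, -0.2594, 0.0462]
orientation: [-3.5, 89.7, -9.5]
force: [0.4, -0.5, -1.0]
opening: 0.0514
jaw deg 84.0 finger axis [0.006, -0.001, -1.0] j [-8.3, 17.1, -31.8, 0.0, -40.8, -87.7]
tilt fix rot units 0.01 0.06
pos [0.4517, -0.2594, 0.0462] delta mm [-0.2, -0.1, -1.2] units [-0.0, -0.0, -0.02] op 0.0514 F [0.4, -0.5, -1.0] t 31.075
```

```bash
python3 -m crank '[{"linear":[0,0,0.4],"rot":[0,0,0],"hand":0.4},{"linear":[0,0,0.8],"rot":[0,0,0],"hand":0.4},{"linear":[0.1,0.3,0.8],"rot":[0,0,0],"hand":0.4},{"linear":[0.3,0.8,0.1],"rot":[0,0,0],"hand":0.4},{"linear":[0.3,0.8,0],"rot":[0,0,0],"hand":0.4},{"linear":[0.3,0.8,0],"rot":[0,0,0],"hand":0.4},{"linear":[0.3,0.8,0],"rot":[0,0,0],"hand":0.4},{"linear":[0.3,0.8,0],"rot":[0,0,0],"hand":0.4},{"linear":[0.15,0.5,0],"rot":[0,0,0],"hand":0.4},{"linear":[0,0.1,0],"rot":[0,0,0],"hand":0.4},{"linear":[0,0,0],"rot":[0,0,0],"hand":0.4},{"linear":[0,0,0],"rot":[0,0,0],"hand":0.4}]'; python3 - <<'E'
from h import *
st([.5565,.0373,.051])
E
```

```text
clock: 32.58
tool_pos: [0.5533, 0.0441, 0.1729]
orientation: [151.4, 89.8, 145.2]
force: [0.3, -0.2, -1.7]
opening: 0.0516
jaw deg 83.8 finger axis [-0.002, 0.002, -1.0] j [24.7, 11.8, -18.8, -0.2, -59.5, -120.8]
tilt fix rot units -0.02 -0.03
pos [0.5533, 0.0441, 0.1729] delta mm [3.2, -6.8, -121.9] units [0.05, -0.11, -2.03] op 0.0516 F [0.3, -0.2, -1.7] t 32.575
```

```bash
python3 -m crank '[{"linear":[0.05,-0.1,-0.4],"rot":[0,0,0],"hand":0.4},{"linear":[0,0,-0.5],"rot":[0,0,0],"hand":0.4},{"linear":[0,0,-0.3],"rot":[0,0,0],"hand":0.4},{"linear":[0,0,0],"rot":[0,0,0],"hand":0.4}]'; python3 - <<'E'
from h import *
st([.5565,.0373,.051])
E
```

```text
clock: 33.08
tool_pos: [0.5557, 0.0336, 0.1003]
orientation: [117.2, 89.9, 110.7]
force: [0.1, -0.5, -2.2]
opening: 0.0516
jaw deg 83.5 finger axis [-0.001, 0.002, -1.0] j [23.5, 16.2, -23.8, -0.2, -50.0, -119.9]
tilt fix rot units -0.02 -0.01
pos [0.5557, 0.0336, 0.1003] delta mm [0.8, 3.7, -49.3] units [0.01, 0.06, -0.82] op 0.0516 F [0.1, -0.5, -2.2] t 33.075
```

```bash
python3 -m crank '[{"linear":[0,0.06,-0.2],"rot":[0,0,0],"hand":0.4},{"linear":[0,0,-0.25],"rot":[0,0,0],"hand":0.4},{"linear":[0,0,-0.2],"rot":[0,0,0],"hand":0.4},{"linear":[0,0,-0.1],"rot":[0,0,0],"hand":0.4},{"linear":[0,0,0],"rot":[0,0,0],"hand":0.4}]'; python3 - <<'E'
from h import *
st([.5565,.0373,.051])
E
```

```text
clock: 33.7
tool_pos: [0.5565, 0.0369, 0.054]
orientation: [66.3, 89.8, 59.8]
force: [-0.5, 0.0, -2.7]
opening: 0.0518
jaw deg 83.5 finger axis [0.002, 0.003, -1.0] j [23.8, 19.5, -26.4, -0.2, -43.9, -120.2]
tilt fix rot units -0.03 0.02
pos [0.5565, 0.0369, 0.054] delta mm [-0.0, 0.4, -3.0] units [-0.0, 0.01, -0.05] op 0.0518 F [-0.5, 0.0, -2.7] t 33.7
```

```bash
python3 -m crank '[{"linear":[0,0,-0.05],"rot":[0,0,0],"hand":0.4},{"linear":[0,0,-0.01],"rot":[0,0,0],"hand":0.4},{"linear":[0,0,0],"rot":[0,0,0],"hand":0.6},{"linear":[0,0,0],"rot":[0,0,0],"hand":0.9},{"linear":[0,0,0],"rot":[0,0,0],"hand":0.9},{"linear":[0,0,0],"rot":[0,0,0],"hand":0.9},{"linear":[0,0,0],"rot":[0,0,0],"hand":0.9},{"linear":[0,0,0.4],"rot":[0,0,0],"hand":0.9},{"linear":[0,0,0.8],"rot":[0,0,0],"hand":0.9},{"linear":[0,0,0.8],"rot":[0,0,0],"hand":1},{"linear":[-0.2,-0.7,0],"rot":[0,0,0],"hand":1},{"linear":[-0.25,-0.8,0],"rot":[0,0,0],"hand":1},{"linear":[-0.25,-0.8,0],"rot":[0,0,0],"hand":1},{"linear":[-0.25,-0.8,0],"rot":[0,0,0],"hand":1},{"linear":[-0.25,-0.8,0],"rot":[0,0,0],"hand":1},{"linear":[-0.25,-0.8,0],"rot":[0,0,0],"hand":1},{"linear":[-0.25,-0.8,0],"rot":[0,0,0],"hand":1},{"linear":[-0.2,-0.8,0],"rot":[0,0,0],"hand":1},{"linear":[0,-0.3,0],"rot":[0,0,0],"hand":1},{"linear":[0,0,0],"rot":[0,0,0],"hand":1}]'; python3 - <<'E'
from h import *
st([.4315,-.381,.045])
s=snap('side');save(s,'s10.png');W=cloud(s)
for m,c,a in blobs(s,W,'red'):
    P=W[m];P=P[P[:,2]>np.nanpercentile(P[:,2],95)-.008];print(c.round(),circ(P[:,:2])[0].round(4),P[:,2].mean().round(3))
s=snap('top');save(s,'t10.png');W=cloud(s)
for m,c,a in blobs(s,W,'red'):
    P=W[m];print('top',c.round(),a,circ(P[:,:2])[0].round(4),P[:,2].mean().round(3))
E
```

```text
clock: 36.2
tool_pos: [0.4395, -0.3697, 0.1768]
orientation: [22.6, 89.5, 16.3]
force: [0.5, 0.1, -0.5]
opening: 0.0879
jaw deg 83.7 finger axis [0.009, 0.003, -1.0] j [-20.8, 13.1, -16.4, -0.4, -60.0, -75.3]
tilt fix rot units -0.03 0.1
pos [0.4395, -0.3697, 0.1768] delta mm [-8.0, -11.3, -131.8] units [-0.13, -0.19, -2.2] op 0.0879 F [0.5, 0.1, -0.5] t 36.2
[414. 229.] [ 0.4279 -0.3784] 0.078
[295. 299.] [0.5532 0.0389] 0.084
[257. 343.] [0.5489 0.196 ] 0.084
[288. 357.] [0.4713 0.1925] 0.084
top [572. 206.] 51 [ 0.5781 -0.6028] 0.116
top [299. 225.] 339 [0.5566 0.036 ] 0.085
top [234. 228.] 361 [0.5518 0.1923] 0.085
top [235. 260.] 361 [0.4741 0.1905] 0.084
top [480. 267.] 89 [ 0.4426 -0.3926] 0.081
```

View pics/s10.png

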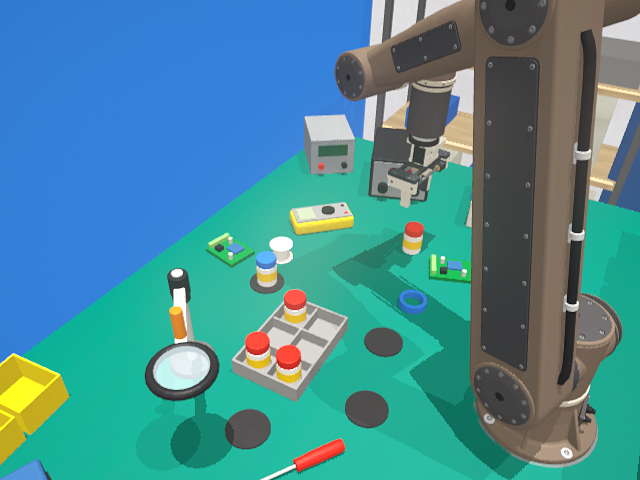

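Three are loaded, and the last one is unmoved at side (414,229).

```bash
python3 -m crank '[{"linear":[-0.13,-0.19,-0.4],"rot":[-0.03,0.1,0],"hand":1},{"linear":[0,0,-0.6],"rot":[0,0,0],"hand":1},{"linear":[0,0,-0.6],"rot":[0,0,0],"hand":1},{"linear":[0,0,-0.3],"rot":[0,0,0],"hand":1},{"linear":[0,0,0],"rot":[0,0,0],"hand":1}]'; python3 - <<'E'
from h import *
st([.4315,-.381,.045])
E
```

```text
clock: 36.92
tool_pos: [0.435, -0.374, 0.0619]
orientation: [-9.2, 89.8, -14.9]
force: [0.9, 0.5, 0.4]
opening: 0.0876
jaw deg 84.3 finger axis [0.004, -0.001, -1.0] j [-21.2, 20.2, -24.1, -0.0, -45.5, -74.5]
tilt fix rot units 0.01 0.04
pos [0.435, -0.374, 0.0619] delta mm [-3.5, -7.0, -16.9] units [-0.06, -0.12, -0.28] op 0.0876 F [0.9, 0.5, 0.4] t 36.925
```

```bash
python3 -m crank '[{"linear":[-0.07,-0.12,-0.2],"rot":[0,0,0],"hand":1},{"linear":[0,0,-0.08],"rot":[0,0,0],"hand":1},{"linear":[0,0,0],"rot":[0,0,0],"hand":0.4},{"linear":[0,0,0],"rot":[0,0,0],"hand":0.4},{"linear":[0,0,0],"rot":[0,0,0],"hand":0.4},{"linear":[0,0,0],"rot":[0,0,0],"hand":0.4},{"linear":[0,0,0],"rot":[0,0,0],"hand":0.4},{"linear":[0,0,0],"rot":[0,0,0],"hand":0.4}]'; python3 - <<'E'
from h import *
st([.4315,-.381,.045])
E
```

```text
clock: 37.92
tool_pos: [0.4329, -0.3817, 0.0474]
orientation: [-15.8, 89.5, -21.4]
force: [-0.2, -0.1, -0.3]
opening: 0.0515
jaw deg 84.4 finger axis [0.008, -0.003, -1.0] j [-22.0, 21.4, -24.7, -0.0, -43.5, -73.6]
tilt fix rot units 0.04 0.1
pos [0.4329, -0.3817, 0.0474] delta mm [-1.4, 0.7, -2.4] units [-0.02, 0.01, -0.04] op 0.0515 F [-0.2, -0.1, -0.3] t 37.925
```

```bash
python3 -m crank '[{"linear":[0,0,0.4],"rot":[0,0,0],"hand":0.4},{"linear":[0,0,0.8],"rot":[0,0,0],"hand":0.4},{"linear":[0,0.3,0.8],"rot":[0,0,0],"hand":0.4},{"linear":[0.1,0.8,0.1],"rot":[0,0,0],"hand":0.4},{"linear":[0.1,0.8,0],"rot":[0,0,0],"hand":0.4},{"linear":[0.15,0.8,0],"rot":[0,0,0],"hand":0.4},{"linear":[0.1,0.8,0],"rot":[0,0,0],"hand":0.4},{"linear":[0.1,0.8,0],"rot":[0,0,0],"hand":0.4},{"linear":[0.1,0.8,0],"rot":[0,0,0],"hand":0.4},{"linear":[0.1,0.8,0],"rot":[0,0,0],"hand":0.4},{"linear":[0,0.6,0],"rot":[0,0,0],"hand":0.4},{"linear":[0,0.3,0],"rot":[0,0,0],"hand":0.4},{"linear":[0,0,0],"rot":[0,0,0],"hand":0.4},{"linear":[0,0,0],"rot":[0,0,0],"hand":0.4}]'; python3 - <<'E'
from h import *
st([.4797,.0345,.052])
E
```

```text
clock: 39.67
tool_pos: [0.4714, 0.041, 0.1724]
orientation: [105.6, 89.9, 99.8]
force: [-0.5, -0.6, -2.3]
opening: 0.0516
jaw deg 84.2 finger axis [-0.0, 0.002, -1.0] j [28.8, 3.9, -28.4, -0.2, -57.6, -124.5]
tilt fix rot units -0.03 -0.0
pos [0.4714, 0.041, 0.1724] delta mm [8.3, -6.5, -120.4] units [0.14, -0.11, -2.01] op 0.0516 F [-0.5, -0.6, -2.3] t 39.675
```

```bash
python3 -m crank '[{"linear":[0.14,-0.08,-0.4],"rot":[0,0,0],"hand":0.4},{"linear":[0,0,-0.5],"rot":[0,0,0],"hand":0.4},{"linear":[0,0,-0.3],"rot":[0,0,0],"hand":0.4},{"linear":[0,0,0],"rot":[0,0,0],"hand":0.4}]'; python3 - <<'E'
from h import *
st([.4797,.0345,.052])
E
```

```text
clock: 40.17
tool_pos: [0.4798, 0.0327, 0.0989]
orientation: [96.6, 89.8, 90.6]
force: [-0.4, -0.5, -2.4]
opening: 0.0514
jaw deg 83.9 finger axis [-0.0, 0.003, -1.0] j [27.3, 9.6, -33.1, -0.2, -47.2, -123.2]
tilt fix rot units -0.03 -0.0
pos [0.4798, 0.0327, 0.0989] delta mm [-0.1, 1.8, -46.9] units [-0.0, 0.03, -0.78] op 0.0514 F [-0.4, -0.5, -2.4] t 40.175
```

```bash
python3 -m crank '[{"linear":[-0.01,0.03,-0.2],"rot":[0,0,0],"hand":0.4},{"linear":[0,0,-0.25],"rot":[0,0,0],"hand":0.4},{"linear":[0,0,-0.2],"rot":[0,0,0],"hand":0.4},{"linear":[0,0,-0.07],"rot":[0,0,0],"hand":0.4},{"linear":[0,0,0],"rot":[0,0,0],"hand":0.4}]'; python3 - <<'E'
from h import *
st([.4797,.0345,.052])
E
```

```text
clock: 40.8
tool_pos: [0.4806, 0.0342, 0.0556]
orientation: [54.7, 89.7, 48.6]
force: [0.3, -0.2, -3.1]
opening: 0.0517
jaw deg 83.9 finger axis [0.004, 0.004, -1.0] j [27.4, 13.2, -35.9, -0.2, -40.6, -123.4]
tilt fix rot units -0.05 0.04
pos [0.4806, 0.0342, 0.0556] delta mm [-0.9, 0.3, -3.6] units [-0.02, 0.0, -0.06] op 0.0517 F [0.3, -0.2, -3.1] t 40.8
```

```bash
python3 -m crank '[{"linear":[0,0,-0.06],"rot":[0,0,0],"hand":0.4},{"linear":[0,0,-0.01],"rot":[0,0,0],"hand":0.4},{"linear":[0,0,0],"rot":[0,0,0],"hand":0.6},{"linear":[0,0,0],"rot":[0,0,0],"hand":0.9},{"linear":[0,0,0],"rot":[0,0,0],"hand":0.9},{"linear":[0,0,0],"rot":[0,0,0],"hand":0.9},{"linear":[0,0,0],"rot":[0,0,0],"hand":0.9},{"linear":[0,0,0.4],"rot":[0,0,0],"hand":0.9},{"linear":[0,0,0.8],"rot":[0,0,0],"hand":0.9},{"linear":[0,0,0.8],"rot":[0,0,0],"hand":1},{"linear":[0,-0.8,0.8],"rot":[0,0,0],"hand":1},{"linear":[0,-0.9,0.8],"rot":[0,0,0],"hand":1},{"linear":[0,-0.9,0.8],"rot":[0,0,0],"hand":1},{"linear":[0,-0.9,0.8],"rot":[0,0,0],"hand":1},{"linear":[0,-0.9,0.2],"rot":[0,0,0],"hand":1},{"linear":[0,-0.9,0],"rot":[0,0,0],"hand":1},{"linear":[0,0,0],"rot":[0,0,0],"hand":1},{"linear":[0,0,0],"rot":[0,0,0],"hand":1}]'; python3 - <<'E'
from h import *
s=snap('side');save(s,'s11.png');W=cloud(s)
for k in('red','blue','orange'):
  for m,c,a in blobs(s,W,k):
    P=W[m];P=P[P[:,2]>np.nanpercentile(P[:,2],95)-.008];print(k,c.round(),circ(P[:,:2])[0].round(4),P[:,2].mean().round(3))
s=snap('top');save(s,'t11.png');W=cloud(s)
for k in('red','blue','orange'):
  for m,c,a in blobs(s,W,k):
    P=W[m];P=P[P[:,2]>np.nanpercentile(P[:,2],95)-.008];print('top',k,c.round(),a,circ(P[:,:2])[0].round(4),P[:,2].mean().round(3))
st([.58,.364,.39])
C=np.array([.5146,.1139]);R=lambda a:np.array([[np.cos(a),-np.sin(a)],[np.sin(a),np.cos(a)]])
i=0
for x in(-.039,.039):
  for y in(-.078,0,.078): print('cell',i,(C+R(np.radians(2))@[x,y]).round(4));i+=1
E
```

```text
clock: 43.05
tool_pos: [0.479, -0.2639, 0.3604]
orientation: [15.6, 89.5, 9.6]
force: [-0.7, 1.2, -0.6]
opening: 0.0878
red [400. 172.] [ 0.5708 -0.6   ] 0.111
red [295. 299.] [0.5556 0.0399] 0.083
red [324. 311.] [0.477  0.0363] 0.084
red [257. 343.] [0.5493 0.1964] 0.084
red [289. 353.] [0.4762 0.1841] 0.084
blue [163. 139.] [ 1.3616 -0.8907] 0.125
blue [265. 260.] [ 0.6969 -0.0485] 0.082
blue [ 28. 472.] [0.695  0.6455] 0.089
orange [178. 323.] [0.5815 0.3668] 0.293
top red [299. 225.] 341 [0.5562 0.0355] 0.085
top red [234. 228.] 363 [0.5517 0.1923] 0.085
top red [301. 256.] 345 [0.48   0.0336] 0.085
top red [240. 259.] 343 [0.4776 0.1797] 0.085
top blue [ 29. 181.] 2845 [0.6798 0.6967] 0.09
top blue [ 42. 291.] 200 [0.3968 0.6223] 0.125
top orange [134. 203.] 177 [0.5829 0.3636] 0.295
jaw deg 84.1 finger axis [0.009, 0.002, -1.0] j [-8.4, 4.7, -2.7, -0.2, -82.1, -87.5]
tilt fix rot units -0.02 0.1
pos [0.4792, -0.2631, 0.3604] delta mm [100.8, 627.1, 29.6] units [1.68, 10.45, 0.49] op 0.0877 F [0.1, -0.3, -0.1] t 43.15
cell 0 [0.4783 0.0346]
cell 1 [0.4756 0.1125]
cell 2 [0.4729 0.1905]
cell 3 [0.5563 0.0373]
cell 4 [0.5536 0.1153]
cell 5 [0.5509 0.1932]
```

View pics/t11.png

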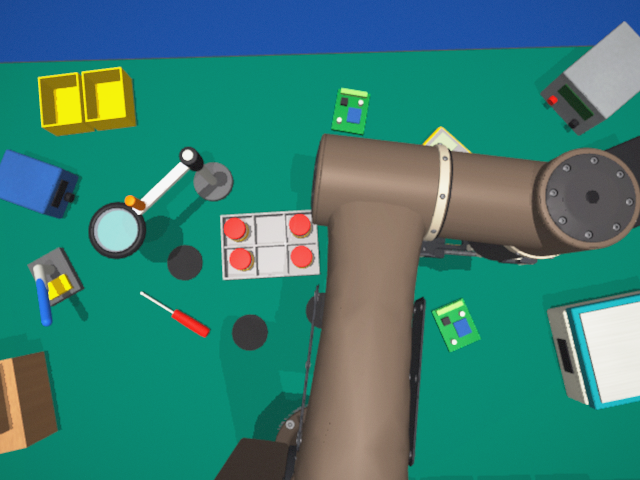

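View pics/s11.png

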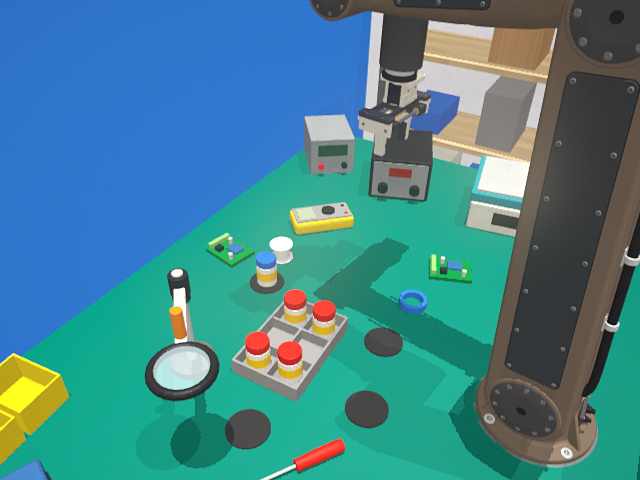

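All four jars are in cells. The cell2 jar has been nudged: it is now at (0.478, 0.180), about 12 mm off centre, but still upright on the floor (cap top at 85 mm) and within the 20 mm limit. Now back to the magnifier handle, at (0.583, 0.364).

```bash
python3 -m crank '[{"linear":[0.1,0.6,0.4],"rot":[-0.02,0.1,0],"hand":1},{"linear":[0.15,0.9,0],"rot":[0,0,0],"hand":1},{"linear":[0.15,0.9,0],"rot":[0,0,0],"hand":1},{"linear":[0.15,0.9,0],"rot":[0,0,0],"hand":1},{"linear":[0.15,0.9,0],"rot":[0,0,0],"hand":1},{"linear":[0.15,0.9,0],"rot":[0,0,0],"hand":1},{"linear":[0.15,0.9,0],"rot":[0,0,0],"hand":1},{"linear":[0.15,0.9,0],"rot":[0,0,0],"hand":1},{"linear":[0.15,0.9,0],"rot":[0,0,0],"hand":1},{"linear":[0.15,0.9,0],"rot":[0,0,0],"hand":1},{"linear":[0.15,0.9,0],"rot":[0,0,0],"hand":1},{"linear":[0.1,0.6,0],"rot":[0,0,0],"hand":1},{"linear":[0,0,0],"rot":[0,0,0],"hand":1},{"linear":[0,0,0],"rot":[0,0,0],"hand":1}]'; python3 - <<'E'
from h import *
st([.581,.365,.257])
E
```

```text
clock: 44.9
tool_pos: [0.5707, 0.3864, 0.3851]
orientation: [37.4, 89.9, 33.1]
force: [-0.7, 0.1, 0.8]
opening: 0.0881
jaw deg 85.7 finger axis [0.002, 0.001, -1.0] j [50.3, 19.2, 18.7, 0.0, -89.4, -144.5]
tilt fix rot units -0.01 0.02
pos [0.5707, 0.3864, 0.3851] delta mm [10.3, -21.4, -128.1] units [0.17, -0.36, -2.14] op 0.0881 F [-0.7, 0.1, 0.8] t 44.9
```

```bash
python3 -m crank '[{"linear":[0.17,-0.33,0],"rot":[0,0,0],"hand":1},{"linear":[0,0,-0.3],"rot":[0,0,0],"hand":1},{"linear":[0,0,0],"rot":[0,0,0],"hand":1}]'; python3 - <<'E'
from h import *
st([.5820,.365,.257])
s=snap('side');save(s,'s12.png');W=cloud(s)
for m,c,a in blobs(s,W,'orange'):
    P=W[m];P=P[P[:,2]>np.nanpercentile(P[:,2],95)-.008];print(c.round(),circ(P[:,:2])[0].round(4),P[:,2].mean().round(3))
E
```

```text
clock: 45.28
tool_pos: [0.5807, 0.3634, 0.3687]
orientation: [39.4, 89.8, 35.1]
force: [-0.8, -0.1, -0.2]
opening: 0.0873
jaw deg 85.7 finger axis [0.003, 0.002, -1.0] j [48.3, 18.7, 16.0, 0.1, -87.0, -142.6]
tilt fix rot units -0.03 0.04
pos [0.5807, 0.3634, 0.3687] delta mm [1.3, 1.6, -111.7] units [0.02, 0.03, -1.86] op 0.0873 F [-0.8, -0.1, -0.2] t 45.275
[178. 322.] [0.5821 0.3667] 0.293
```

View pics/s12.png

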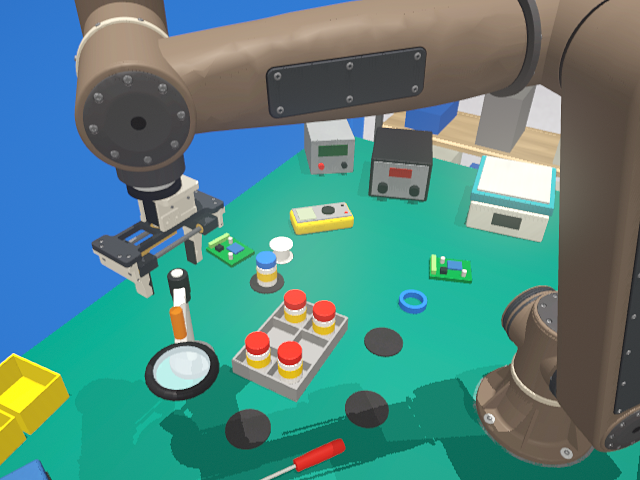

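```bash
python3 -m crank '[{"linear":[0.02,0.03,-0.5],"rot":[0,0,0],"hand":1},{"linear":[0,0,-0.6],"rot":[0,0,0],"hand":1},{"linear":[0,0,-0.45],"rot":[0,0,0],"hand":1},{"linear":[0,0,-0.1],"rot":[0,0,0],"hand":1},{"linear":[0,0,0],"rot":[0,0,0],"hand":1}]'; python3 - <<'E'
from h import *
st([.582,.365,.257])
E
```

```text
clock: 45.95
tool_pos: [0.5853, 0.3631, 0.2776]
orientation: [37.0, 89.0, 32.7]
force: [-0.7, -0.0, 0.9]
opening: 0.0875
jaw deg 85.6 finger axis [0.015, 0.01, -1.0] j [48.1, 19.8, 6.1, 0.3, -75.3, -142.6]
tilt fix rot units -0.11 0.17
pos [0.5853, 0.3631, 0.2776] delta mm [-3.3, 1.9, -20.6] units [-0.05, 0.03, -0.34] op 0.0875 F [-0.7, -0.0, 0.9] t 45.95
```

```bash
python3 -m crank '[{"linear":[-0.05,0.03,-0.2],"rot":[-0.11,0.17,0],"hand":1},{"linear":[0,0,-0.1],"rot":[0,0,0],"hand":0.6},{"linear":[0,0,0],"rot":[0,0,0],"hand":0.3},{"linear":[0,0,0],"rot":[0,0,0],"hand":0.1},{"linear":[0,0,0],"rot":[0,0,0],"hand":0.1},{"linear":[0,0,0],"rot":[0,0,0],"hand":0.1},{"linear":[0,0,0],"rot":[0,0,0],"hand":0.1},{"linear":[0,0,0],"rot":[0,0,0],"hand":0.1},{"linear":[0,0,0],"rot":[0,0,0],"hand":0.1}]'; python3 - <<'E'
from h import *
st([.582,.365,.257])
E
```

```text
clock: 47.08
tool_pos: [0.5835, 0.3652, 0.2623]
orientation: [30.2, 89.8, 25.8]
force: [1.5, -2.0, -1.0]
opening: 0.0215
jaw deg 85.6 finger axis [0.003, 0.002, -1.0] j [48.3, 20.7, 5.5, 0.1, -74.6, -142.7]
tilt fix rot units -0.02 0.04
pos [0.5835, 0.3652, 0.2623] delta mm [-1.5, -0.2, -5.3] units [-0.02, -0.0, -0.09] op 0.0215 F [1.5, -2.0, -1.0] t 47.075
```

```bash
python3 -m crank '[{"linear":[-0.23,-0.25,0],"rot":[0,0,0],"hand":0.1},{"linear":[-0.19,-0.28,0],"rot":[0,0,0],"hand":0.1},{"linear":[-0.14,-0.3,0],"rot":[0,0,0],"hand":0.1},{"linear":[-0.1,-0.32,0],"rot":[0,0,0],"hand":0.1}]'; python3 - <<'E'
from h import *
st([.5384,.2485,.26])
o=monitor.get_obs();d=np.array(o['tool_pos'])[:2]-[.683,.2586];print(np.degrees(np.arctan2(d[1],d[0]))%360,np.hypot(*d))
E
```

```text
clock: 47.58
tool_pos: [0.5409, 0.3077, 0.2621]
orientation: [82.3, 88.8, 78.4]
force: [-7.9, 10.4, 2.6]
opening: 0.0213
jaw deg 86.1 finger axis [0.004, 0.02, -1.0] j [47.2, 14.0, -3.6, -0.6, -71.4, -140.9]
tilt fix rot units -0.23 0.05
pos [0.5409, 0.3077, 0.2621] delta mm [-2.5, -59.2, -2.1] units [-0.04, -0.99, -0.03] op 0.0213 F [-7.9, 10.4, 2.6] t 47.575
160.94388363207796 0.15033926935168096
```

```bash
python3 -m crank '[{"linear":[0,-0.36,0],"rot":[-0.1,0.03,0],"hand":0.1},{"linear":[0.02,-0.36,0],"rot":[-0.1,0,0],"hand":0.1},{"linear":[0.05,-0.36,0],"rot":[0,0,0],"hand":0.1},{"linear":[0.08,-0.35,0],"rot":[0,0,0],"hand":0.1}]'; python3 - <<'E'
from h import *
st([.5703,.1673,.26])
o=monitor.get_obs();d=np.array(o['tool_pos'])[:2]-[.683,.2586];print(np.degrees(np.arctan2(d[1],d[0]))%360,np.hypot(*d))
E
```

```text
clock: 48.08
tool_pos: [0.5392, 0.23, 0.2622]
orientation: [125.5, 88.9, 122.2]
force: [-9.0, 6.2, 3.7]
opening: 0.0215
jaw deg 86.7 finger axis [-0.011, 0.017, -1.0] j [41.4, 11.1, -7.1, -1.2, -71.6, -134.3]
tilt fix rot units -0.19 -0.12
pos [0.5392, 0.23, 0.2622] delta mm [31.1, -62.7, -2.2] units [0.52, -1.05, -0.04] op 0.0215 F [-9.0, 6.2, 3.7] t 48.075
191.2389169274807 0.14662259033016806
```

```bash
python3 -m crank '[{"linear":[0.1,-0.31,0],"rot":[-0.1,-0.05,0],"hand":0.1},{"linear":[0.14,-0.29,0],"rot":[-0.1,-0.05,0],"hand":0.1},{"linear":[0.17,-0.25,0],"rot":[0,0,0],"hand":0.1},{"linear":[0.12,-0.15,0],"rot":[0,0,0],"hand":0.1},{"linear":[0,0,0],"rot":[0,0,0],"hand":0.1},{"linear":[0,0,0],"rot":[0,0,0],"hand":0.1}]'; python3 - <<'E'
from h import *
st([.5703,.1673,.26])
o=monitor.get_obs();d=np.array(o['tool_pos'])[:2]-[.683,.2586];print(np.degrees(np.arctan2(d[1],d[0]))%360,np.hypot(*d))
E
```

```text
clock: 48.82
tool_pos: [0.5654, 0.1727, 0.2625]
orientation: [147.3, 89.4, 144.3]
force: [-0.4, -0.5, -0.3]
opening: 0.0213
jaw deg 87.0 finger axis [-0.009, 0.007, -1.0] j [35.5, 11.7, -6.5, -0.6, -71.9, -128.3]
tilt fix rot units -0.08 -0.1
pos [0.5654, 0.1727, 0.2625] delta mm [4.9, -5.4, -2.5] units [0.08, -0.09, -0.04] op 0.0213 F [-0.4, -0.5, -0.3] t 48.825
216.16553752139583 0.1456107153390606
```

A nudge of about 3°, then release, rise straight up and move away.

```bash
python3 -m crank '[{"linear":[0.12,-0.14,0],"rot":[0,0,0],"hand":0.1},{"linear":[0,0,0],"rot":[0,0,0],"hand":0.1},{"linear":[0,0,0],"rot":[0,0,0],"hand":0.1},{"linear":[0,0,0],"rot":[0,0,0],"hand":1},{"linear":[0,0,0],"rot":[0,0,0],"hand":1},{"linear":[0,0,0],"rot":[0,0,0],"hand":1},{"linear":[0,0,0],"rot":[0,0,0],"hand":1},{"linear":[0,0,0],"rot":[0,0,0],"hand":1},{"linear":[0,0,0.4],"rot":[0,0,0],"hand":1},{"linear":[0,0,0.8],"rot":[0,0,0],"hand":1},{"linear":[0,0,0.8],"rot":[0,0,0],"hand":1},{"linear":[0,-0.5,0.2],"rot":[0,0,0],"hand":1},{"linear":[-0.1,-0.9,0],"rot":[0,0,0],"hand":1},{"linear":[-0.1,-0.9,0],"rot":[0,0,0],"hand":1},{"linear":[-0.1,-0.9,0],"rot":[0,0,0],"hand":1},{"linear":[-0.1,-0.9,0],"rot":[0,0,0],"hand":1},{"linear":[-0.1,-0.9,0],"rot":[0,0,0],"hand":1},{"linear":[-0.1,-0.9,0],"rot":[0,0,0],"hand":1},{"linear":[-0.1,-0.9,0],"rot":[0,0,0],"hand":1},{"linear":[-0.1,-0.9,0],"rot":[0,0,0],"hand":1}]'
python3 -m crank '[{"linear":[-0.2,-0.9,0],"rot":[0,0,0],"hand":1},{"linear":[-0.2,-0.9,0],"rot":[0,0,0],"hand":1},{"linear":[-0.2,-0.6,0],"rot":[0,0,0],"hand":1},{"linear":[0,0,0],"rot":[0,0,0],"hand":1},{"linear":[0,0,0],"rot":[0,0,0],"hand":1},{"linear":[0,0,0],"rot":[0,0,0],"hand":1}]'; python3 - <<'E'
from h import *
obs()
for n in('side','top'):
  s=snap(n);save(s,n+'13.png');W=cloud(s)
  for k in('red','blue','orange'):
   for m,c,a in blobs(s,W,k):
    P=W[m];P=P[P[:,2]>np.nanpercentile(P[:,2],95)-.008];print(n,k,c.round(),a,circ(P[:,:2])[0].round(4),P[:,2].mean().round(3))
  Z=W[...,2];k=(s['image'].max(2)<70)&(Z>.205)&(Z<.25)&(abs(W[...,0]-.51)<.12)&(abs(W[...,1]-.12)<.1)
  P=W[k];L=circ(P[:,:2]);print('lens',L,np.hypot(*(L[0]-[.5146,.1139])))
E
```

```text
clock: 51.32
tool_pos: [0.5201, -0.3066, 0.3991]
orientation: [139.7, 89.4, 137.2]
force: [1.0, 0.3, 0.1]
opening: 0.0873
clock: 52.08
tool_pos: [0.4814, -0.4584, 0.397]
orientation: [143.1, 89.3, 140.3]
force: [-0.0, -0.2, 1.1]
opening: 0.0874
{'clock': 52.075, 'tool_pos': [0.481, -0.458, 0.397], 'orientation': [143.086, 89.299, 140.288], 'joint_pos': [-26.924, 17.178, 17.416, -0.155, -90.922, -65.876], 'force': [-0.01, -0.179, 1.095], 'opening': 0.087}
side red [400. 173.] 140 [ 0.5715 -0.6022] 0.11
side red [295. 302.] 264 [0.5519 0.0412] 0.083
side red [324. 311.] 380 [0.4785 0.0366] 0.084
side red [257. 343.] 444 [0.5487 0.1946] 0.084
side red [289. 353.] 468 [0.4737 0.182 ] 0.084
side blue [163. 139.] 7208 [ 1.3609 -0.8823] 0.124
side blue [260. 258.] 40 [ 0.7043 -0.0443] 0.083
side blue [ 28. 472.] 539 [0.694  0.6466] 0.089
side orange [251. 265.] 236 [0.5688 0.1707] 0.29
lens (array([0., 0.]), 0.0) 0.5270544279294122
top red [299. 225.] 343 [0.556  0.0355] 0.085
top red [228. 226.] 98 [0.5544 0.1991] 0.085
top red [301. 256.] 342 [0.4798 0.0337] 0.085
top red [238. 262.] 206 [0.4775 0.1791] 0.085
top blue [ 29. 181.] 2849 [0.6807 0.698 ] 0.09
top blue [333. 165.] 338 [ 0.6984 -0.0502] 0.085
top blue [ 42. 291.] 199 [0.3952 0.6239] 0.125
top orange [234. 207.] 78 [0.5724 0.1638] 0.294
lens (array([0.51952612, 0.11611216]), 0.06019865721464157) 0.00540003142299002
```

View pics/top13.png

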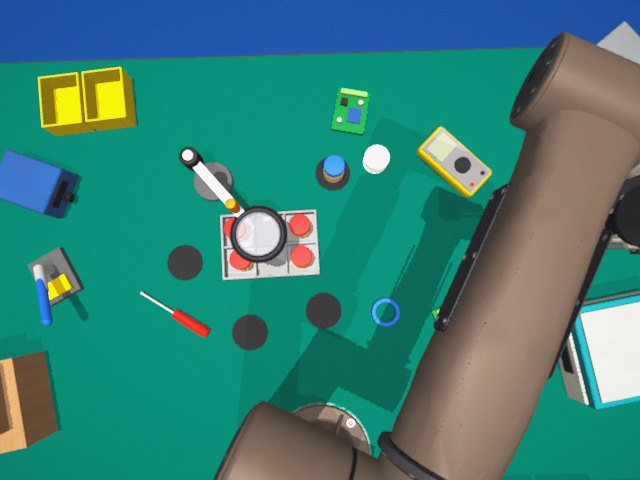

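View pics/side13.png

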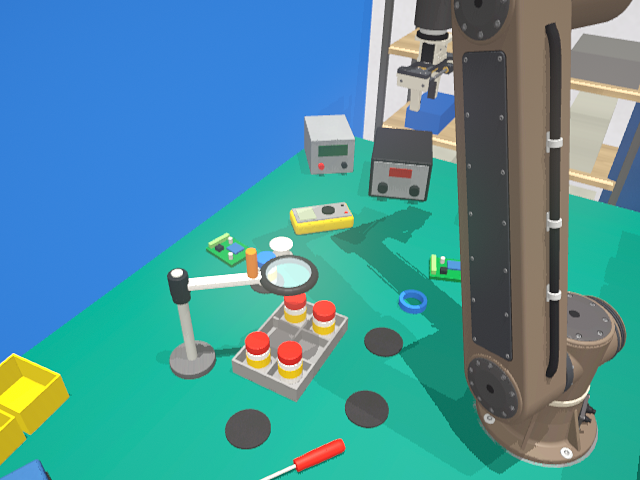

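The lens is 5 mm from the crate centre, all four red jars stand in cells, the blue jar is on the mat and the gripper is clear. Handing in.

```bash
python3 -c "
from plant import ticket; print(ticket.close_job())"
```

```text
the job is handed in; nothing more can be done
None
```

I finished the job and handed it in at about 52 s of the 208 s allowed; no verdict came back. I swung the magnifier aside by its handle and stood the blue-capped jar on the farthest black mat. The four red-capped jars went into cells 5, 2, 3 and 0 in that order. I then swung the magnifier back and let go.

My last checks, from the camera images:
- **Lens:** about 5 mm from the crate's centre.
- **Blue jar:** about 2 mm from the mat's centre.
- **Red jars:** upright on the crate floor in their cells. Cells 0 and 3 are within about 2 mm of centre. The cell 5 jar was also within about 2 mm, measured before the lens came back and partly hid it.
- **Cell 2 jar:** it was nudged after I placed it and is now about 12 mm off centre. I left it, since it stands upright and the limit is 20 mm.
- **Bystanders and robot:** the bystanders looked unmoved by eye; I did not measure them. The gripper ended well clear of everything.

The side camera read positions about 3–5 mm differently from the top camera. I used the top camera's values.

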